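# Pack and seal a sample transport pot

## Task

Pack all the small sample bottles at the left front of the worktop for dispatch: stand each one upright in a compartment of the steel transport pot (the tall brown stock bottle stays where it is), then set the lid on with its lugs between the knobs and twist it clockwise until they are under the knobs. Bring the four star knobs down crosswise, opposite ones in turn and about a quarter turn at a time, so that the lid goes down level, until all four are hard home. Only then close the vent: screw the brass vent plug on the lid clockwise until it stops tight.

Things in the scene. Friction and masses are not known exactly. Their poses are not given: they have to be found in the camera images.
- pot: round stainless steel pot fixed to the worktop, flange 230 mm across, top at z = 101 mm. Origin: centre of its underside, z up. Four star knobs on studs, 106 mm from the axis at 45, 135, 225, 315 degrees from its x axis. Bore 136 mm wide. A black gasket round the mouth, top at z = 106 mm, gives 4 mm under the lid.
- pot_floor (a point): centre of the pot's floor inside, 8 mm above the pot's origin, axes as the pot's. A white cross divider (3 mm thick, 45 mm high above the floor) lies along the pot's x and y axes and makes four compartments; a bottle stood at x = +-27, y = +-27 mm has about 4 mm of play each way.
- lid: loose round steel lid, 0.5 to 0.8 kg. Origin: centre of its underside, z up. Spigot 128 mm across from z = 0 to 8 mm (enters the bore), plate 164 mm across from 8 to 16 mm with four lugs, 36 mm wide, reaching 98 mm out at 45, 135, 225, 315 degrees from its x axis; at each lug's counter-clockwise end (from above) a hook reaches 112 mm out.
- lid_handle (a point): middle of the lid's black bar handle: bar 70 mm long along the lid's x axis, 16 mm thick along its y axis, 16 mm high, on two posts; this point is 48 mm above the lid's origin, 32 mm above the plate, 10 mm below the bar's top.
- pot_mouth (a point): where the lid's origin lies when it rests on the uncompressed gasket (98 mm above the pot's origin, axes as the pot's). The lid goes down only with its lugs between the knobs, 30 to 55 degrees counter-clockwise of home; resting flat (2.5 mm free under the knobs) it turns clockwise until the hooks meet the studs: lid x along the pot's x or y axis, either way, lugs under the knobs.
- vent (a joint): turn of the brass vent plug on the lid (rad): 0 fully open, grows clockwise seen from above, stops hard at 2.8 = tight; sinks 1 mm per rad; friction 0.04 N m. Starts between 0 and 0.4; stays where it is left.
- vent_grip (a point): height to grip the vent plug, on its axis: 9 mm below the top of its round cap, 25 mm in diameter and 26 mm high. It stands on the lid at x = 0, y = 56 mm of the lid, 28.5 mm above the plate when open.
- bottle_a: small clear glass sample bottle with a label and a green screw cap: body 43 mm in diameter up to z = 54 mm, then neck and cap 25 mm in diameter from 54 to 82 mm (total height); about 90 g. Origin at the centre of its underside, z up. It may be absent.
- bottle_b: small clear glass sample bottle with a label and a green screw cap: body 43 mm in diameter up to z = 54 mm, then neck and cap 25 mm in diameter from 54 to 82 mm (total height); about 90 g. Origin at the centre of its underside, z up. It may be absent.
- bottle_c: small clear glass sample bottle with a label and a black screw cap: body 43 mm in diameter up to z = 54 mm, then neck and cap 25 mm in diameter from 54 to 82 mm (total height); about 90 g. Origin at the centre of its underside, z up. It may be absent.
- stock_bottle: tall brown glass stock bottle with a black cap, 60 mm in diameter and 118 mm high, not to be packed: leave it alone. Origin: centre of its underside.
- knob0 (a joint): turn of the star knob at 45 degrees from the pot's x axis (rad), opposite knob2: 0 loose, grows clockwise from above (tightening), sinks 1.8 mm per rad. Its foot meets the lid's lug at 1.7 to 1.9, then squeezes the gasket, stops hard at 3.9 = home. Starts between 0 and 0.3, stays where left; about 0.1 N m to turn. Keep the lid within 0.02 rad of level.
- knob0_grip (a point): height to grip knob0, on its axis: 12 mm below the top of the round black knob, 39 mm in diameter and 34 mm high; below it lies a flat foot, 36 mm in diameter, that does not turn.
- knob1 (a joint): turn of the star knob at 135 degrees from the pot's x axis (rad), opposite knob3: 0 loose, grows clockwise from above (tightening), sinks 1.8 mm per rad. Its foot meets the lid's lug at 1.7 to 1.9, then squeezes the gasket, stops hard at 3.9 = home. Starts between 0 and 0.3, stays where left; about 0.1 N m to turn. Keep the lid within 0.02 rad of level.
- knob1_grip (a point): height to grip knob1, on its axis: 12 mm below the top of the round black knob, 39 mm in diameter and 34 mm high; below it lies a flat foot, 36 mm in diameter, that does not turn.
- knob2 (a joint): turn of the star knob at 225 degrees from the pot's x axis (rad), opposite knob0: 0 loose, grows clockwise from above (tightening), sinks 1.8 mm per rad. Its foot meets the lid's lug at 1.7 to 1.9, then squeezes the gasket, stops hard at 3.9 = home. Starts between 0 and 0.3, stays where left; about 0.1 N m to turn. Keep the lid within 0.02 rad of level.
- knob2_grip (a point): height to grip knob2, on its axis: 12 mm below the top of the round black knob, 39 mm in diameter and 34 mm high; below it lies a flat foot, 36 mm in diameter, that does not turn.
- knob3 (a joint): turn of the star knob at 315 degrees from the pot's x axis (rad), opposite knob1: 0 loose, grows clockwise from above (tightening), sinks 1.8 mm per rad. Its foot meets the lid's lug at 1.7 to 1.9, then squeezes the gasket, stops hard at 3.9 = home. Starts between 0 and 0.3, stays where left; about 0.1 N m to turn. Keep the lid within 0.02 rad of level.
- knob3_grip (a point): height to grip knob3, on its axis: 12 mm below the top of the round black knob, 39 mm in diameter and 34 mm high; below it lies a flat foot, 36 mm in diameter, that does not turn.
Not all that is in view belongs to the job. Leave any blue or pink look-alike of the bottle_c alone.

How it is judged:
By the outcome, as a careful person would: the job done as asked, in the order asked, and still so for the second after the job is handed in, with the robot touching nothing.
Of bottle_a, bottle_b, bottle_c only 2 to 3 are there at a start; the rules pass over those that are not, and their reading is None.
At some moment in a run one of lid may be knocked a few centimetres aside while the robot is not near it.
Once in a run the grip may slacken for a moment while it holds something.
It also fails if it takes over 210 s, if anything falls off the work surface, if the arm or the gripper's body presses on something with over 40 N, if the wrist force passes 120 N, or if a joint passes its speed limit or range.

## Robot

A 6-joint arm with a two-finger parallel gripper is mounted at the origin on a cart in front of the work surface, level with it; the furniture and walls round the work are solid. World frame = base frame: x ahead of the robot, y to its left, z up, the work surface at z = 0. Lengths are in mm, angles in rad, forces in N, time in s.
With the tool pointing down it reaches from about 250 to 850 mm from the base axis. Payload 12.5 kg.
Tool frame: the origin (TCP) lies at the centre of the arm's flange, where the gripper is bolted on; the fingertips stand 186 mm ahead of it and the grasp point (between the pads) lies 167 mm ahead of it; z points along the fingers, y is the line along which they close (so a half turn about z gives the same grasp; the last joint's range is limited). The gripper opens to 93 mm and grips with 3 to 60 N. Pads are 15 mm wide; open, the fingers measure 128 mm over their backs; the gripper's body (75 mm by 188 mm) begins 65 mm behind the grasp point.
Start: joints at [1.094, 0.351, 1.652, -0, 1.139, -0.085], TCP at [209.988, 508.322, 404.733] pointing down, gripper open.
Joint ranges: [-2.75, 2.75], [-0.79, 2.1], [0.01, 2.65], [-1.57, 4.71], [0.07, 3.14], [-2.87, 2.87]. Speed limits (rad/s): [2.22, 2.22, 2.79, 3.14, 3.14, 3.14].

## Interface

Orientations are given as a unit quaternion [x, y, z, w].
In Python, from rig import sensors, viewer, arm gives the robot as it stands.
- The arm moves only by the tool step_arm, never from a script. Its argument "steps" is a list of rows, each a list of 2 entries, a list of its own where there are three numbers: the shift along the tool's x, y, z as a fraction of full scale, then the turn, a rotation vector about the tool's x, y, z as a fraction of full scale. In form: [[[tx, ty, tz], [rx, ry, rz]], ...]. A call has 1 to 5 rows; each row is the pose to reach, as a shift and turn from the pose commanded when the call began, along the tool's axes at that moment, turning the shorter way round; what a row does not reach only later rows make up. Full scale, the value 1, is 0.5 m for a shift and 180 degrees for a turn. A row lasts 1/10 s, in which the tool goes at most 50 mm and 8.59 degrees, less where a joint would pass 70% of its speed; a pose out of reach is approached as far as the arm can. A call with a number of a shift or a turn outside -1 to 1 is refused whole. A call with a gripper value outside its range is refused whole. "gripper" is the opening, from 0 (shut) to 1 (fully open), set as the call begins (left out, the last holds). The fingers move at their own pace and stop on an object; "force" is the grip in N (left out, the last holds). Time passes only in rows, so rows that repeat a pose let the fingers close. It gives the time, the measured TCP pose, the force, the opening and the grip force at its end, in the units of the state.
- sensors.get_state(): the state, without advancing time (a new reading comes with each control period).
- viewer.snapshot(name): name is "scene" or "top" or "wrist"; returns a dict with "img" (384x512x3 uint8, red, green, blue), "K" (3x3 intrinsics, pixels), "rvec" (rotation vector, rad) and "tvec" (3), from world to camera coordinates, as OpenCV has them. Camera axes: x right, y down, z forward; pixel columns grow to the right and rows downward; lengths in mm; the calibration is good to about 2 mm. A picture is of the moment at which its call begins. There is no depth.
- arm.finish_job(): hands the job in; it is judged then, once.
The state is a dict: "time_s": time; "joint_positions": joint angles; "joint_vel": joint speeds; "joint_efforts": joint torques, N m; "position": TCP position; "eef_rot": TCP orientation; "wrist_force": force on the tool from outside, world axes, zero at the start; "moment": the same for the moment, N m; "gripper_width": finger opening in mm; "gripper_force": force on a finger pad.
Only numpy, scipy, OpenCV 4.12 (cv2) and the standard library are available. Lean on these libraries where they do the work, as an engineer would, in place of code of your own. Each camera call takes 0.05 s, during which the arm holds its last target. There are 200 camera calls.

## Working session

There is one attempt and no reset: what is moved stays moved. The work goes in short steps, Python scripts to look and compute and a tool call to move; the robot and the scene stay as the last step left them, time stands still between calls to the robot, and variables do not carry over. Pictures are saved under pics/ and viewed, at most 14 in all, crops included, and the job is handed in when it is done.

Besides the shell and the picture viewer there is one more tool, called after ">>>" in YAML: its name, and indented under it one key for each argument. step_arm: Moves the arm, as the interface text tells. Shift numbers are shares of 0.5 m and turn numbers shares of 180 degrees, none past 1 either way. Its arguments: {"type":"object","properties":{"steps":{"type":"array","items":{"type":"array"}},"gripper":{"type":"number"},"force":{"type":"number"}},"required":["steps"]}

```bash
ls; mkdir -p pics
cat > h.py <<'E'
import numpy as np, cv2
from scipy.spatial.transform import Rotation as R
from rig import sensors, viewer, arm
def snap(n,f,crop=None,scale=1):
    s=viewer.snapshot(n); np.savez('pics/'+f+'.npz',**{k:np.asarray(v) for k,v in s.items()})
    im=np.asarray(s['img'])[:,:,::-1]
    cv2.imwrite('pics/'+f+'_raw.png',im)
    save(f,im,crop,scale); return s
def save(f,im,crop=None,scale=1):
    if crop: u0,v0,u1,v1=crop; im=im[v0:v1,u0:u1]
    im=cv2.resize(im,None,fx=scale,fy=scale,interpolation=cv2.INTER_CUBIC); cv2.imwrite('pics/'+f+'.png',im)
def pix2w(f,u,v,z):
    s=np.load('pics/'+f+'.npz'); Rm=cv2.Rodrigues(s['rvec'])[0]; t=s['tvec'].ravel()
    d=Rm.T@np.linalg.solve(s['K'],[u,v,1.]); c=-Rm.T@t
    return c+d*(z-c[2])/d[2]
def w2pix(f,p):
    s=np.load('pics/'+f+'.npz'); return cv2.projectPoints(np.float64([p]),s['rvec'],s['tvec'],s['K'],None)[0].ravel()
E
python3 - <<'E'
from h import *
for n in ['top','scene']: s=snap(n,n+'1',None,1.5); print(n,s['K'],-cv2.Rodrigues(np.array(s['rvec']))[0].T@np.array(s['tvec']).ravel())
st=sensors.get_state(); print(st)
E
```

```text
pics
top [[429.4383758    0.         247.39131848]
 [  0.         429.4383758  195.39229759]
 [  0.           0.           1.        ]] [ 368.36264524   29.77752225 1493.53592201]
scene [[384.77114274   0.         250.75814659]
 [  0.         384.77114274 190.2753057 ]
 [  0.           0.           1.        ]] [ 162.91326104 -612.17956259  940.32344907]
{'time_s': 0.1, 'joint_positions': array([ 1.09439803e+00,  3.51196800e-01,  1.65233406e+00, -1.87183882e-05,
        1.13909277e+00, -8.46226836e-02]), 'joint_vel': array([ 0.00073093, -0.00098394, -0.00224165,  0.00077158,  0.00026186,
        0.00178802]), 'joint_efforts': array([ 8.43123744e-04, -4.98024702e+01, -2.85701895e+01,  7.00623658e-02,
        2.39539880e-02, -4.19286187e-05]), 'position': array([209.94705724, 508.23767503, 404.25714759]), 'eef_rot': array([ 1.94633568e-01,  9.80875888e-01, -4.97689039e-04, -1.34543560e-04]), 'wrist_force': array([-0.42888157,  0.57101165,  0.13031912]), 'moment': array([-0.02328299, -0.01531287, -0.06553135]), 'gripper_force': 0.0, 'gripper_width': 93.04274976438748}
```

View pics/top1.png

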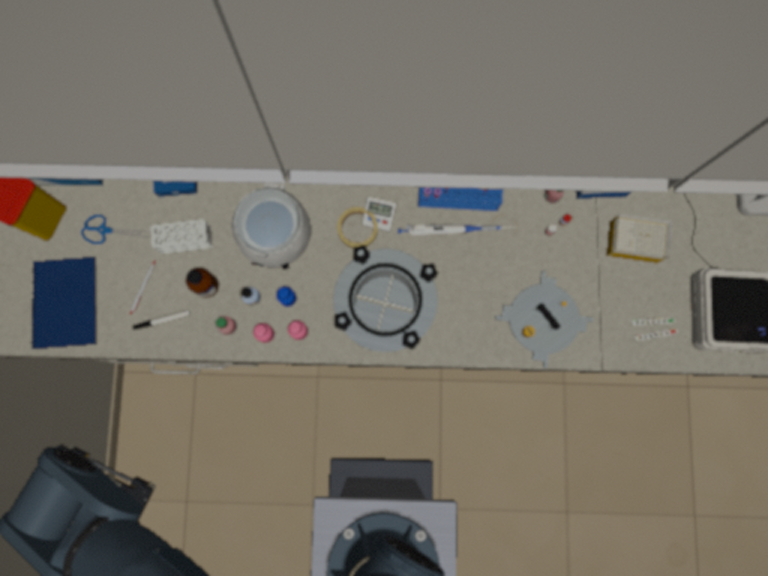

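View pics/scene1.png

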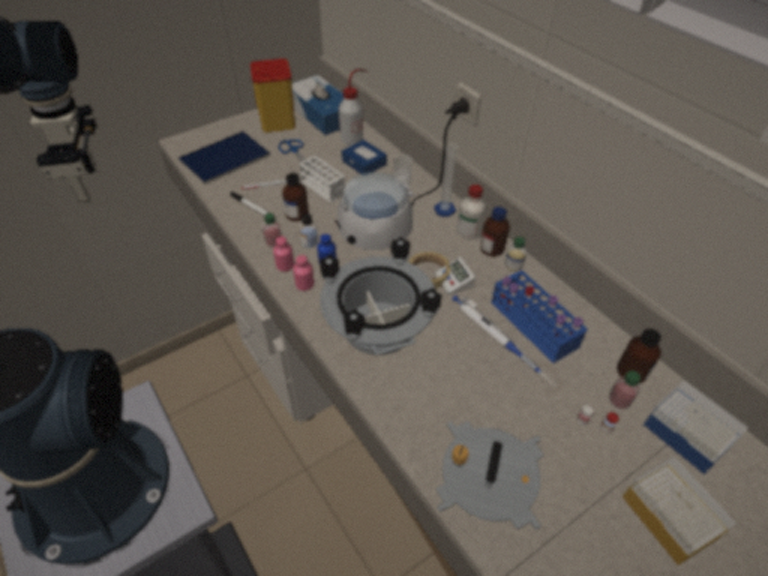

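Run:
```python
from h import *
t=cv2.imread('pics/top1_raw.png'); s=cv2.imread('pics/scene1_raw.png')
a=cv2.resize(t[165:255,120:400],None,fx=2.85,fy=2.85,interpolation=cv2.INTER_CUBIC)
b=cv2.resize(s[110:200,150:300],None,fx=3.3,fy=3.3,interpolation=cv2.INTER_CUBIC)
c=np.zeros((600,800,3),np.uint8); c[:a.shape[0],:a.shape[1]]=a; c[270:270+b.shape[0],:b.shape[1]]=b
cv2.imwrite('pics/c1.png',c)
```

```text
(no output)
```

View pics/c1.png

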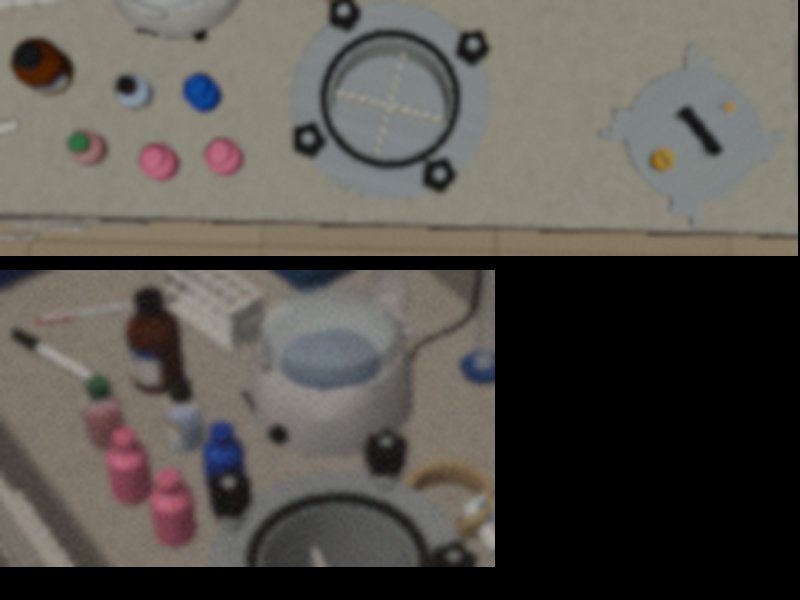

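Run:
```python
from h import *
f='top1'
P=lambda u,v,z: pix2w(f,120+u/2.85-.3,165+v/2.85-.3,z)
for n,u,v,z in [('green',78,143,82),('black',127,85,82),('blue',202,92,82),('pink1',158,158,82),('pink2',224,155,82),('stock',28,54,118)]: print(n,P(u,v,z).round(1))
kn=[(343,12),(472,45),(438,173),(308,140)]
for z in (140,150,160):
  k=np.array([P(u,v,z) for u,v in kn]); c=k.mean(0); d=k-c; print(z,c.round(1),np.hypot(d[:,0],d[:,1]).round(1),np.degrees(np.arctan2(d[:,1],d[:,0])).round(1))
print('mouth', P(390,99,106), 'cross',P(391,107,53))
print('crossends',[P(u,v,53).round(1) for u,v in [(337,93),(440,119),(404,54),(379,155)]])
print('lid handle',P(684,113,58),P(716,149,58),'vent',P(661,159,50),'hole',P(729,106,16))
print('lid lugtips',[P(u,v,16).round(1) for u,v in [(690,46),(602,133),(687,220),(778,137)]])
# wrist cam pose rel. to tool
s=viewer.snapshot('wrist'); st=sensors.get_state(); Rc=cv2.Rodrigues(np.array(s['rvec']))[0]; c=-Rc.T@np.array(s['tvec']).ravel()
Rt=R.from_quat(st['eef_rot']).as_matrix(); print('cam in tool',Rt.T@(c-st['position']),'\n',(Rt.T@Rc.T).round(3),s['K'][0][0]); print(Rt.round(3))
```

```text
green [529.  372.8  82. ]
black [598.6 319.7  82. ]
blue [592.5 231.5  82. ]
pink1 [513.8 278.9  82. ]
pink2 [519.3 202.5  82. ]
stock [625.9 427.9 118. ]
140 [588.7  12.3 140. ] [106.  106.7 105.2 106.5] [  31.6  -58.4 -148.5  122. ]
150 [587.1  12.4 150. ] [105.3 105.9 104.4 105.8] [  31.6  -58.4 -148.5  122. ]
160 [585.5  12.6 160. ] [104.5 105.1 103.6 105. ] [  31.6  -58.4 -148.5  122. ]
mouth [586.00772837  11.94132739 106.        ] cross [584.71897698   9.85542359  53.        ]
crossends [array([600. ,  74.6,  53. ]), array([571.8, -48.6,  53. ]), array([649.3,  -4.3,  53. ]), array([527. ,  22.8,  53. ])]
lid handle [ 585.50418457 -336.84328742   58.        ] [ 543.593624   -373.74110833   58.        ] vent [ 531.02591303 -310.79116174   50.        ] hole [ 601.86197589 -402.48735553   16.        ]
lid lugtips [array([ 675.3, -356.3,   16. ]), array([ 564.8, -247.7,   16. ]), array([ 462.1, -349. ,   16. ]), array([ 565.3, -461. ,   16. ])]
cam in tool [77.56973616 -0.56676234 19.70160107] 
 [[-0.001 -0.961 -0.277]
 [ 1.    -0.001 -0.   ]
 [-0.    -0.277  0.961]] 278.34910717505034
[[-0.924  0.382 -0.   ]
 [ 0.382  0.924 -0.001]
 [ 0.    -0.001 -1.   ]]
```

```bash
cat >> h.py <<'E'
def go(x,y,z,yawy,grasp=True,base=None):
    """print shift/turn fractions to bring grasp point (or TCP) to xyz with tool y at yawy deg, tool down"""
    st=sensors.get_state(); p=st['position'] if base is None else base[0]; Rt=R.from_quat(st['eef_rot']) if base is None else base[1]
    zz=z+167 if grasp else z
    a=np.radians(yawy); yv=np.array([np.cos(a),np.sin(a),0])
    best=None
    for sg in (1,-1):
        Y=sg*yv; Z=np.array([0,0,-1.]); X=np.cross(Y,Z); T=R.from_matrix(np.c_[X,Y,Z]); rv=(Rt.inv()*T).as_rotvec()
        if best is None or np.linalg.norm(rv)<np.linalg.norm(best[0]): best=(rv,T)
    tgt=np.array([x,y,zz]); sh=Rt.inv().apply(tgt-p)
    print('shift',(sh/500).round(4),'turn',(best[0]/np.pi).round(4),'mm',np.linalg.norm(sh).round(1),'q6',np.degrees(st['joint_positions'][5]).round(0))
    return tgt,best[1]
E
python3 - <<'E'
from h import *
go(560,345,320,52,False)
E
```

```text
shift [-0.7718 -0.0343  0.1687] turn [-0.0003  0.      0.0864] mm 395.4 q6 -5.0
```

>>> step_arm:
  steps:
    - [[-0.772,-0.034,0.169],[0,0,0.086]]
    - [[-0.772,-0.034,0.169],[0,0,0.086]]
    - [[-0.772,-0.034,0.169],[0,0,0.086]]
    - [[-0.772,-0.034,0.169],[0,0,0.086]]
    - [[-0.772,-0.034,0.169],[0,0,0.086]]
  gripper: 0.6

```text
time_s: 0.65
position: [433.0, 404.1, 350.8]
eef_rot: [0.325, 0.946, -0.0, -0.0]
wrist_force: [-0.3, 0.3, -0.3]
gripper_width: 58.5
gripper_force: 0.0
```

Run:
```python
from h import *
go(560,345,320,52,False); print(sensors.get_state()['position'])
```

```text
shift [-0.273   0.063   0.0615] turn [-0.0001 -0.      0.0004] mm 143.4 q6 -14.0
[433.00631006 404.06400293 350.77413525]
```

>>> step_arm:
  steps:
    - [[-0.273,0.063,0.0615],[0,0,0]]
    - [[-0.273,0.063,0.0615],[0,0,0]]
    - [[-0.273,0.063,0.0615],[0,0,0]]
    - [[-0.273,0.063,0.0615],[0,0,0]]
    - [[-0.273,0.063,0.0615],[0,0,0]]

```text
time_s: 1.15
position: [558.8, 345.6, 319.7]
eef_rot: [0.326, 0.945, -0.0, -0.001]
wrist_force: [-1.0, 0.4, 0.0]
gripper_width: 55.6
gripper_force: 0.0
```

Run:
```python
from h import *
print(sensors.get_state()['position']); snap('wrist','w1',None,1.5)
for n,p in dict(green=[529,373,82],black=[599,320,82]).items(): print(n,w2pix('w1',p)*1.5)
```

```text
[558.75804654 345.60804113 319.73773085]
green [396.08670608 237.6514013 ]
black [397.73046763 386.55826318]
```

View pics/w1.png

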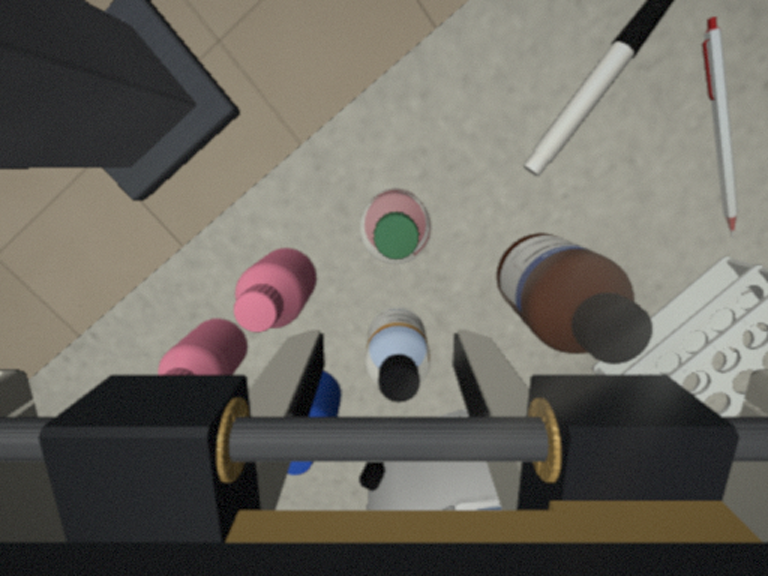

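Run:
```python
from h import *
g=pix2w('w1',396/1.5,235/1.5,82); b=pix2w('w1',399/1.5,377/1.5,82); print(g,b)
t=go(b[0],b[1],130,52); 
go(b[0],b[1],79,52)
go(b[0],b[1],200,52)
```

```text
[527.86066006 373.82476337  82.        ] [594.53869412 324.37928771  82.        ]
shift [-0.0845  0.0104  0.0465] turn [-0.0002 -0.0002  0.0003] mm 48.5 q6 -24.0
shift [-0.0846  0.0104  0.1485] turn [-0.0002 -0.0002  0.0003] mm 85.6 q6 -24.0
shift [-0.0844  0.0103 -0.0935] turn [-0.0002 -0.0002  0.0003] mm 63.2 q6 -24.0
```

>>> step_arm:
  steps:
    - [[-0.0845,0.0104,0.04],[0,0,0]]
    - [[-0.0845,0.0104,0.09],[0,0,0]]
    - [[-0.0845,0.0104,0.148],[0,0,0]]
    - [[-0.0845,0.0104,0.148],[0,0,0]]
    - [[-0.0845,0.0104,0.148],[0,0,0]]

```text
time_s: 1.7
position: [594.4, 325.2, 247.5]
eef_rot: [0.324, 0.946, 0.0, -0.0]
wrist_force: [0.1, -0.2, 0.8]
gripper_width: 55.8
gripper_force: 0.0
```

>>> step_arm:
  steps:
    - [[0,0,0],[0,0,0]]
    - [[0,0,0],[0,0,0]]
    - [[0,0,0],[0,0,0]]
    - [[0,0,0],[0,0,0]]
    - [[0,0,0],[0,0,0]]
  gripper: 0
  force: 30

```text
time_s: 2.2
position: [595.0, 324.4, 247.0]
eef_rot: [0.325, 0.946, 0.0, 0.0]
wrist_force: [-0.4, -0.0, 2.5]
gripper_width: 24.3
gripper_force: 30.0
```

Run:
```python
from h import *
st=sensors.get_state();print(st['position'],st['gripper_width'],st['gripper_force'])
snap('wrist','w2',None,1.5)
```

```text
[595.02690284 324.36373416 247.04669051] 24.311579198948948 30.00047743320465
```

View pics/w2.png

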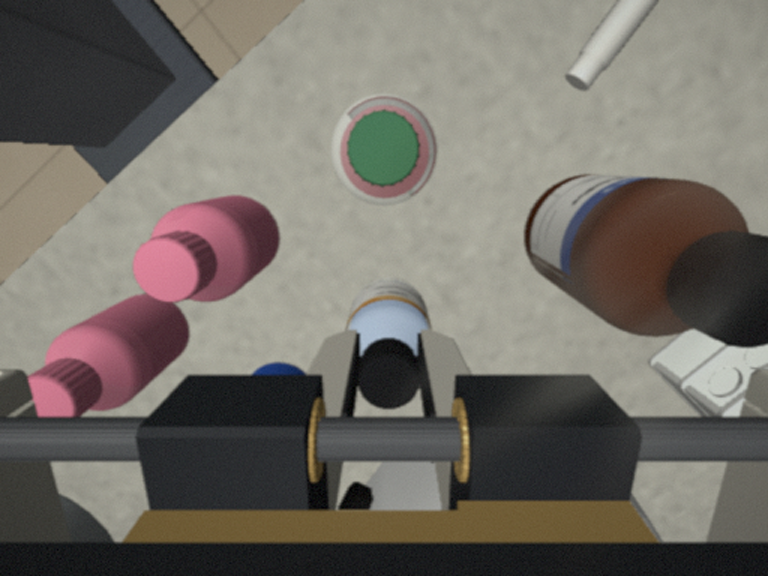

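Run:
```python
from h import *
c=np.array([586.5,12.])
for th in (-103.3,76.7):
    a=np.radians(th); print(th,c+np.array([[np.cos(a),-np.sin(a)],[np.sin(a),np.cos(a)]])@[30,25.5])
print(pix2w('w2',383/1.5,147/1.5,82))
go(595,324.4,430,52,False)
go(605,-23,430,52,False)
```

```text
-103.3 [604.41456914 -23.06163448]
76.7 [568.58543086  47.06163448]
[528.3353789 373.4474428  82.       ]
shift [ 0.00e+00  2.00e-04 -3.66e-01] turn [0.0002 0.0001 0.0004] mm 183.0 q6 -27.0
shift [-0.4429 -0.5355 -0.3662] turn [0.0002 0.0001 0.0004] mm 392.7 q6 -27.0
```

>>> step_arm:
  steps:
    - [[0,0,-0.1],[0,0,0]]
    - [[0,0,-0.2],[0,0,0]]
    - [[0,0,-0.3],[0,0,0]]
    - [[-0.05,-0.06,-0.366],[0,0,0]]
    - [[-0.11,-0.13,-0.366],[0,0,0]]

```text
time_s: 2.75
position: [598.3, 239.5, 434.7]
eef_rot: [0.324, 0.946, 0.002, 0.003]
wrist_force: [1.1, 0.5, -1.7]
gripper_width: 24.1
gripper_force: 30.0
```

>>> step_arm:
  steps:
    - [[-0.333,-0.405,0],[0,0,0]]
    - [[-0.333,-0.405,0],[0,0,0]]
    - [[-0.333,-0.405,0],[0,0,0]]
    - [[-0.333,-0.405,0],[0,0,0]]
    - [[-0.333,-0.405,0],[0,0,0]]

```text
time_s: 3.25
position: [604.5, -12.7, 429.6]
eef_rot: [0.325, 0.946, -0.0, -0.0]
wrist_force: [1.0, 0.9, -0.8]
gripper_width: 24.0
gripper_force: 30.0
```

Run:
```python
from h import *
st=sensors.get_state();print(st['position'],st['gripper_width'],st['gripper_force'])
snap('wrist','w3',None,1.5)
go(605,-23,430,52,False)
```

```text
[604.52806151 -12.71733814 429.55403503] 23.999731353074502 30.00008314847946
shift [-0.0056 -0.0061 -0.001 ] turn [-0.0007  0.0005 -0.0008] mm 4.2 q6 -58.0
```

View pics/w3.png

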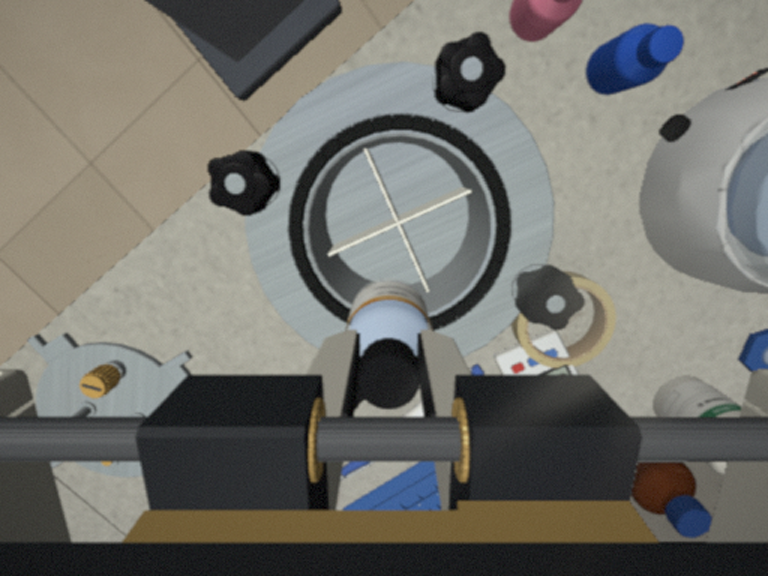

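Run:
```python
from h import *
P=lambda u,v,z: pix2w('w3',u/1.5,v/1.5,z)
print('cross',P(398,222,53))
e=[P(*q,53) for q in [(366,150),(427,291),(330,254),(470,191)]]
d=e[0]-e[1]; print(np.degrees(np.arctan2(d[1],d[0])), np.linalg.norm(d)); d=e[2]-e[3]; print(np.degrees(np.arctan2(d[1],d[0])),np.linalg.norm(d))
print('gasket',P(400,222,106),P(289,222,106)-P(511,222,106))
for z in (145,155,165):
  k=[P(*q,z)[:2] for q in [(237,183),(472,68),(555,303)]]; c=(k[0]+k[2])/2
  print(z,c,[np.linalg.norm(x-c).round(1) for x in k],[np.degrees(np.arctan2(*(x-c)[::-1])).round(1) for x in k])
```

```text
cross [585.69174417  11.84289323  53.        ]
165.75452593614594 131.1125525670332
-103.71470960830447 130.62539905314287
gasket [580.24992815  16.32198509 106.        ] [ -99.2260225  -127.10631946    0.        ]
145 [588.34835667  10.69901604] [np.float64(109.6), np.float64(110.4), np.float64(109.6)] [np.float64(-148.8), np.float64(121.3), np.float64(31.2)]
155 [586.63756824  11.5896764 ] [np.float64(105.5), np.float64(106.3), np.float64(105.5)] [np.float64(-148.8), np.float64(121.3), np.float64(31.2)]
165 [584.92677981  12.48033675] [np.float64(101.4), np.float64(102.1), np.float64(101.4)] [np.float64(-148.8), np.float64(121.3), np.float64(31.2)]
```

Run:
```python
from h import *
print(sensors.get_state()['position']);go(603.9,-23.4,430,52,False)
go(603.9,-23.4,256.5,52,False)
```

```text
[604.68060838 -18.86636866 429.47799828]
shift [-0.0044 -0.0081 -0.001 ] turn [-0.0007  0.0005 -0.0008] mm 4.6 q6 -58.0
shift [-0.0039 -0.0073  0.346 ] turn [-0.0007  0.0005 -0.0008] mm 173.0 q6 -58.0
```

>>> step_arm:
  steps:
    - [[0,0,0],[0,0,0]]
    - [[0,0,0],[0,0,0]]
    - [[0,0,0],[0,0,0]]

```text
time_s: 3.6
position: [604.9, -9.5, 429.5]
eef_rot: [0.324, 0.946, 0.0, -0.0]
wrist_force: [0.5, 0.5, -1.3]
gripper_width: 24.3
gripper_force: 30.0
```

Run:
```python
from h import *
print(sensors.get_state()['position']);go(603.9,-23.4,256.5,52,False)
```

```text
[604.88606831  -9.45860536 429.49436337]
shift [-0.0157 -0.0232  0.346 ] turn [ 0.     -0.0001  0.0008] mm 173.6 q6 -57.0
```

>>> step_arm:
  steps:
    - [[-0.0157,-0.0232,0],[0,0,0]]
    - [[-0.0157,-0.0232,0.07],[0,0,0]]
    - [[-0.0157,-0.0232,0.14],[0,0,0]]
    - [[-0.0157,-0.0232,0.2],[0,0,0]]
    - [[-0.0157,-0.0232,0.24],[0,0,0]]

```text
time_s: 4.1
position: [603.5, -24.6, 307.4]
eef_rot: [0.324, 0.946, -0.0, -0.001]
wrist_force: [-0.5, 0.3, -0.8]
gripper_width: 23.9
gripper_force: 30.0
```

>>> step_arm:
  steps:
    - [[0,0,0.02],[0,0,0]]
    - [[0,0,0.04],[0,0,0]]
    - [[0,0,0.06],[0,0,0]]
    - [[0,0,0.08],[0,0,0]]
    - [[0,0,0.08],[0,0,0]]

```text
time_s: 4.6
position: [603.7, -24.6, 268.5]
eef_rot: [0.325, 0.946, -0.0, -0.001]
wrist_force: [0.3, -1.0, -1.4]
gripper_width: 24.4
gripper_force: 30.0
```

Run:
```python
from h import *
print(sensors.get_state());go(603.9,-23.4,256.5,52,False)
```

```text
{'time_s': 4.6, 'joint_positions': array([-1.17832173e-01,  6.10386435e-01,  1.61248282e+00, -1.07367280e-05,
        9.20216083e-01, -1.02674897e+00]), 'joint_vel': array([ 0.00183496, -0.01914759, -0.01528884,  0.00048746,  0.02246345,
       -0.00079644]), 'joint_efforts': array([-2.18415388e-02, -5.99054074e+01, -2.47053963e+01,  2.06855749e-02,
       -2.42609829e-01, -1.73913391e-03]), 'position': array([603.74235423, -24.6474558 , 268.52768605]), 'eef_rot': array([ 3.24928774e-01,  9.45738196e-01, -1.62022428e-04, -7.28553998e-04]), 'wrist_force': array([ 0.33119001, -1.047028  , -1.40035698]), 'moment': array([0.02662898, 0.05880727, 0.00778174]), 'gripper_force': 29.998912811279297, 'gripper_width': 24.359894013907955}
shift [0.0013 0.0022 0.0241] turn [-0.0002 -0.0004  0.0004] mm 12.1 q6 -59.0
```

>>> step_arm:
  steps:
    - [[0,0,0.012],[0,0,0]]
    - [[0,0,0.022],[0,0,0]]
    - [[0,0,0.024],[0,0,0]]
    - [[0,0,0.025],[0,0,0]]
    - [[0,0,0.025],[0,0,0]]

```text
time_s: 5.1
position: [604.0, -24.7, 257.2]
eef_rot: [0.325, 0.946, 0.0, 0.0]
wrist_force: [-0.3, -0.0, -0.6]
gripper_width: 24.7
gripper_force: 30.0
```

>>> step_arm:
  steps:
    - [[0,0,0],[0,0,0]]
    - [[0,0,0],[0,0,0]]
    - [[0,0,0],[0,0,0]]
    - [[0,0,0],[0,0,0]]
  gripper: 0.45

```text
time_s: 5.5
position: [604.3, -24.2, 257.4]
eef_rot: [0.325, 0.946, 0.001, 0.001]
wrist_force: [3.4, 5.4, 0.3]
gripper_width: 41.2
gripper_force: 2.4
```

>>> step_arm:
  steps:
    - [[0,0,-0.06],[0,0,0]]
    - [[0,0,-0.16],[0,0,0]]
    - [[0,0,-0.26],[0,0,0]]
    - [[0,0,-0.36],[0,0,0]]
    - [[0,0,-0.36],[0,0,0]]

```text
time_s: 6.0
position: [604.4, -24.7, 444.4]
eef_rot: [0.325, 0.946, 0.001, 0.006]
wrist_force: [-0.4, -1.2, 1.0]
gripper_width: 42.0
gripper_force: 0.0
```

>>> step_arm:
  steps:
    - [[0,0,0],[0,0,0]]
    - [[0,0,0],[0,0,0]]

```text
time_s: 6.2
position: [603.7, -24.7, 435.7]
eef_rot: [0.325, 0.946, -0.0, -0.001]
wrist_force: [-0.1, -0.9, -0.1]
gripper_width: 41.5
gripper_force: 0.0
```

Run:
```python
from h import *
print(sensors.get_state()['position']);go(528.2,373.5,430,52,False)
```

```text
[603.74801415 -24.68327455 435.73364273]
shift [0.6087 0.5353 0.0119] turn [-0.0004 -0.0006  0.0004] mm 405.3 q6 -59.0
```

>>> step_arm:
  steps:
    - [[0.609,0.535,0.0119],[0,0,0]]
    - [[0.609,0.535,0.0119],[0,0,0]]
    - [[0.609,0.535,0.0119],[0,0,0]]
    - [[0.609,0.535,0.0119],[0,0,0]]
    - [[0.609,0.535,0.0119],[0,0,0]]
  gripper: 0.6

```text
time_s: 6.7
position: [556.5, 222.7, 431.7]
eef_rot: [0.325, 0.946, -0.001, -0.001]
wrist_force: [1.0, 0.2, 0.0]
gripper_width: 55.8
gripper_force: 0.0
```

Run:
```python
from h import *
s=snap('wrist','w4',(100,60,412,370),1.7)
```

>>> step_arm:
  steps:
    - [[0,0,0],[0,0,0]]
    - [[0,0,0],[0,0,0]]

```text
time_s: 6.95
position: [557.3, 220.6, 432.1]
eef_rot: [0.325, 0.946, -0.001, -0.001]
wrist_force: [-0.6, 0.4, -0.2]
gripper_width: 55.9
gripper_force: 0.0
```

Run:
```python
from h import *
print(sensors.get_state()['position']);go(528.2,373.5,430,52,False)
```

```text
[557.2920908  220.62944991 432.13831795]
shift [0.2337 0.2055 0.0041] turn [-0.0006 -0.0003  0.0005] mm 155.6 q6 -35.0
```

>>> step_arm:
  steps:
    - [[0.234,0.2055,0.05],[0,0,0]]
    - [[0.234,0.2055,0.1],[0,0,0]]
    - [[0.234,0.2055,0.15],[0,0,0]]
    - [[0.234,0.2055,0.2],[0,0,0]]
    - [[0.234,0.2055,0.2],[0,0,0]]

```text
time_s: 7.45
position: [527.1, 373.9, 327.2]
eef_rot: [0.325, 0.946, -0.004, -0.003]
wrist_force: [0.2, -1.2, 0.0]
gripper_width: 55.5
gripper_force: 0.0
```

>>> step_arm:
  steps:
    - [[0,0,0],[0,0,0]]
    - [[0,0,0],[0,0,0]]

```text
time_s: 7.65
position: [529.3, 372.4, 335.2]
eef_rot: [0.326, 0.945, 0.001, 0.001]
wrist_force: [-0.5, -0.4, -0.3]
gripper_width: 55.7
gripper_force: 0.0
```

Run:
```python
from h import *
print(sensors.get_state()['position']);go(528.2,373.5,80,52)
```

```text
[529.27722874 372.44147895 335.22691553]
shift [ 0.0032 -0.      0.1765] turn [ 0.0007  0.0003 -0.0002] mm 88.2 q6 -21.0
```

>>> step_arm:
  steps:
    - [[0.003,0,0.08],[0,0,0]]
    - [[0.003,0,0.14],[0,0,0]]
    - [[0.003,0,0.176],[0,0,0]]
    - [[0.003,0,0.176],[0,0,0]]
    - [[0.003,0,0.176],[0,0,0]]

```text
time_s: 8.15
position: [527.9, 374.2, 247.4]
eef_rot: [0.326, 0.946, 0.001, 0.001]
wrist_force: [-0.4, -0.3, 0.6]
gripper_width: 55.7
gripper_force: 0.0
```

>>> step_arm:
  steps:
    - [[0,0,0],[0,0,0]]
    - [[0,0,0],[0,0,0]]
    - [[0,0,0],[0,0,0]]
    - [[0,0,0],[0,0,0]]
    - [[0,0,0],[0,0,0]]
  gripper: 0

```text
time_s: 8.65
position: [527.0, 374.9, 245.7]
eef_rot: [0.325, 0.946, 0.0, 0.0]
wrist_force: [-0.3, 0.2, 2.1]
gripper_width: 24.4
gripper_force: 30.0
```

>>> step_arm:
  steps:
    - [[0,0,-0.08],[0,0,0]]
    - [[0,0,-0.16],[0,0,0]]
    - [[0,0,-0.24],[0,0,0]]
    - [[0,0,-0.32],[0,0,0]]
    - [[0,0,-0.366],[0,0,0]]

```text
time_s: 9.15
position: [526.9, 374.8, 431.9]
eef_rot: [0.325, 0.946, 0.001, 0.001]
wrist_force: [0.2, 0.4, -0.8]
gripper_width: 24.3
gripper_force: 30.0
```

Run:
```python
from h import *
print(sensors.get_state()['position']);go(568.7,47,430,52,False)
```

```text
[526.85640734 374.83845876 431.90532411]
shift [-0.469  -0.4658  0.0029] turn [0.0011 0.0004 0.0004] mm 330.5 q6 -21.0
```

>>> step_arm:
  steps:
    - [[-0.469,-0.466,0],[0,0,0]]
    - [[-0.469,-0.466,0],[0,0,0]]
    - [[-0.469,-0.466,0],[0,0,0]]
    - [[-0.469,-0.466,0],[0,0,0]]
    - [[-0.469,-0.466,0],[0,0,0]]

```text
time_s: 9.65
position: [558.3, 124.9, 428.4]
eef_rot: [0.325, 0.946, -0.0, -0.0]
wrist_force: [1.0, -0.1, -1.6]
gripper_width: 24.3
gripper_force: 30.0
```

>>> step_arm:
  steps:
    - [[0,0,0],[0,0,0]]
    - [[0,0,0],[0,0,0]]

```text
time_s: 9.85
position: [558.6, 126.0, 428.4]
eef_rot: [0.326, 0.945, 0.0, -0.0]
wrist_force: [1.0, 1.4, -0.0]
gripper_width: 24.1
gripper_force: 30.0
```

Run:
```python
from h import *
print(sensors.get_state()['position']);go(568.7,47,430,52,False)
```

```text
[558.60820314 126.0353081  428.40588928]
shift [-0.1133 -0.112  -0.0032] turn [ 0.     -0.0001 -0.0002] mm 79.7 q6 -44.0
```

>>> step_arm:
  steps:
    - [[-0.06,-0.06,0],[0,0,0]]
    - [[-0.1,-0.1,0],[0,0,0]]
    - [[-0.113,-0.112,0],[0,0,0]]
    - [[-0.113,-0.112,0],[0,0,0]]
    - [[-0.113,-0.112,0],[0,0,0]]

```text
time_s: 10.35
position: [568.6, 49.3, 428.3]
eef_rot: [0.324, 0.946, 0.0, -0.0]
wrist_force: [-0.2, 0.0, -1.2]
gripper_width: 24.2
gripper_force: 30.0
```

Run:
```python
from h import *
print(sensors.get_state()['position']);go(568.7,47,300,52,False); s=snap('wrist','w5',None,1.5)
```

```text
[568.58477252  49.30313372 428.29446451]
shift [-0.0031 -0.0035  0.2566] turn [ 0.     -0.0002  0.0007] mm 128.3 q6 -52.0
```

View pics/w5.png

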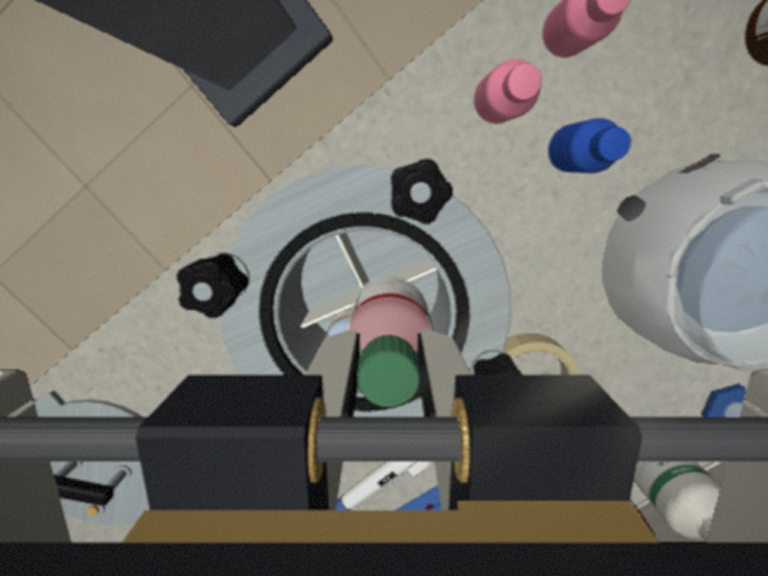

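>>> step_arm:
  steps:
    - [[-0.003,-0.0035,0.08],[0,0,0]]
    - [[-0.003,-0.0035,0.15],[0,0,0]]
    - [[-0.003,-0.0035,0.21],[0,0,0]]
    - [[-0.003,-0.0035,0.25],[0,0,0]]
    - [[-0.003,-0.0035,0.256],[0,0,0]]

```text
time_s: 10.9
position: [568.1, 46.8, 298.1]
eef_rot: [0.324, 0.946, -0.001, -0.002]
wrist_force: [-0.6, -0.8, -0.4]
gripper_width: 24.1
gripper_force: 30.0
```

>>> step_arm:
  steps:
    - [[0,0,0.02],[0,0,0]]
    - [[0,0,0.04],[0,0,0]]
    - [[0,0,0.06],[0,0,0]]
    - [[0,0,0.074],[0,0,0]]
    - [[0,0,0.074],[0,0,0]]

```text
time_s: 11.4
position: [568.6, 45.6, 262.5]
eef_rot: [0.325, 0.946, -0.0, -0.001]
wrist_force: [0.3, 0.5, -1.2]
gripper_width: 24.5
gripper_force: 30.0
```

Run:
```python
from h import *
st=sensors.get_state(); print(st['wrist_force']);go(568.7,47,255,52,False)
```

```text
[ 0.2942281   0.48026089 -1.24820172]
shift [0.0016 0.0024 0.0151] turn [-0.0002 -0.0003  0.0004] mm 7.7 q6 -52.0
```

>>> step_arm:
  steps:
    - [[0.0016,0.0024,0.006],[0,0,0]]
    - [[0.0016,0.0024,0.012],[0,0,0]]
    - [[0.0016,0.0024,0.015],[0,0,0]]
    - [[0.0016,0.0024,0.015],[0,0,0]]
    - [[0.0016,0.0024,0.015],[0,0,0]]

```text
time_s: 11.9
position: [568.9, 47.0, 256.0]
eef_rot: [0.325, 0.946, 0.0, 0.0]
wrist_force: [-0.5, 0.3, -1.7]
gripper_width: 24.3
gripper_force: 30.0
```

>>> step_arm:
  steps:
    - [[0,0,0],[0,0,0]]
    - [[0,0,0],[0,0,0]]
    - [[0,0,0],[0,0,0]]
    - [[0,0,0],[0,0,0]]
  gripper: 0.39

```text
time_s: 12.3
position: [568.9, 47.0, 256.0]
eef_rot: [0.325, 0.946, 0.0, 0.0]
wrist_force: [0.5, 0.3, -0.8]
gripper_width: 36.3
gripper_force: 0.0
```

>>> step_arm:
  steps:
    - [[0,0,-0.06],[0,0,0]]
    - [[0,0,-0.14],[0,0,0]]
    - [[0,0,-0.22],[0,0,0]]
    - [[0,0,-0.3],[0,0,0]]
    - [[0,0,-0.36],[0,0,0]]

```text
time_s: 12.8
position: [568.7, 47.0, 438.6]
eef_rot: [0.325, 0.946, 0.0, 0.001]
wrist_force: [-0.1, 1.1, 0.1]
gripper_width: 36.5
gripper_force: 0.0
```

>>> step_arm:
  steps:
    - [[-0.2,-0.25,0],[0,0,0.2]]
    - [[-0.2,-0.25,0],[0,0,0.2]]
    - [[-0.2,-0.25,0],[0,0,0.2]]
    - [[-0.2,-0.25,0],[0,0,0.2]]
    - [[-0.2,-0.25,0],[0,0,0.2]]

```text
time_s: 13.3
position: [570.7, -114.7, 435.8]
eef_rot: [0.604, 0.797, -0.0, -0.0]
wrist_force: [-0.6, 0.6, -0.4]
gripper_width: 35.7
gripper_force: 0.0
```

Run:
```python
from h import *
print(sensors.get_state()['position'])
s=snap('top','t2'); t=cv2.imread('pics/t2_raw.png')
save('t2c',t[165:255,200:420],None,3.6)
go(565,-354,380,-49,False)
```

```text
[ 570.74218689 -114.73199002  435.76648821]
shift [-0.4595 -0.1435  0.1115] turn [-1.000e-04 -1.000e-04  3.609e-01] mm 247.1 q6 -32.0
```

View pics/t2c.png

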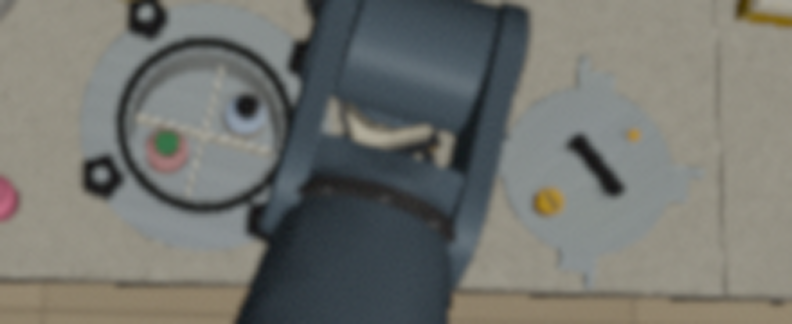

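>>> step_arm:
  steps:
    - [[-0.46,-0.1435,0.11],[0,0,0.361]]
    - [[-0.46,-0.1435,0.11],[0,0,0.361]]
    - [[-0.46,-0.1435,0.11],[0,0,0.361]]
    - [[-0.46,-0.1435,0.11],[0,0,0.361]]
    - [[-0.46,-0.1435,0.11],[0,0,0.361]]

```text
time_s: 13.85
position: [566.0, -354.4, 380.5]
eef_rot: [0.852, 0.523, 0.0, -0.0]
wrist_force: [1.1, 0.6, 0.4]
gripper_width: 36.3
gripper_force: 0.0
```

Run:
```python
from h import *
print(sensors.get_state()['position'])
go(550,-368,370,-49,False)
```

```text
[ 566.0241162  -354.38827806  380.49609001]
shift [-0.0388 -0.0162  0.021 ] turn [-0.000e+00 -1.000e-04  1.226e-01] mm 23.5 q6 -9.0
```

>>> step_arm:
  steps:
    - [[-0.039,-0.016,0.02],[0,0,0.1226]]
    - [[-0.039,-0.016,0.02],[0,0,0.1226]]
    - [[-0.039,-0.016,0.02],[0,0,0.1226]]
    - [[-0.039,-0.016,0.02],[0,0,0.1226]]
    - [[-0.039,-0.016,0.02],[0,0,0.1226]]

```text
time_s: 14.35
position: [550.3, -366.6, 371.0]
eef_rot: [0.935, 0.353, 0.0, -0.0]
wrist_force: [0.4, 0.2, -0.5]
gripper_width: 36.3
gripper_force: 0.0
```

Run:
```python
from h import *
print(sensors.get_state()['position'])
s=snap('wrist','w6',None,1.5)
```

```text
[ 550.2648049  -366.6145961   370.99684899]
```

View pics/w6.png

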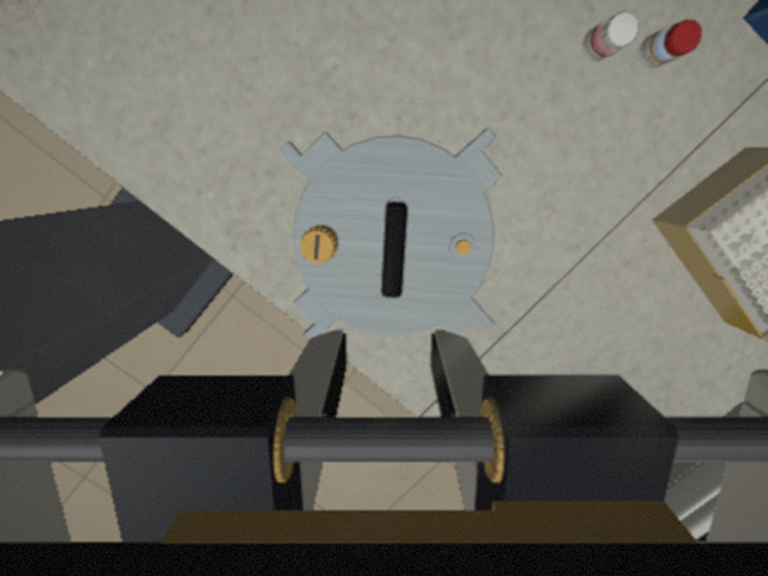

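Run:
```python
from h import *
P=lambda u,v,z: pix2w('w6',u/1.5,v/1.5,z)
a,b=P(398,203,58),P(391.5,296.5,58); d=a-b; th=np.degrees(np.arctan2(d[1],d[0])); m=(a+b)/2; print(a,b,np.linalg.norm(d),th,m)
v=P(317,246,56); print('vent',v, np.linalg.norm((v-m)[:2]),np.degrees(np.arctan2(*(v-m)[1::-1])))
print('plate c',(P(294,235,16)+P(494,235,16))/2,(P(394,136,16)+P(394,334,16))/2)
go(m[0],m[1],60,th-90); go(m[0],m[1],48,th-90)
```

```text
[ 592.38219735 -338.19039584   58.        ] [ 538.51892799 -379.78228626   58.        ] 68.05245870091207 37.67443613678201 [ 565.45056267 -358.98634105   58.        ]
vent [ 531.24034268 -314.94515759   56.        ] 55.76706010451363 127.83927264073989
plate c [ 569.12805731 -355.89419424   16.        ] [ 565.14169346 -359.42034278   16.        ]
shift [0.0333 0.0084 0.288 ] turn [ 0.     -0.      0.0203] mm 145.0 q6 11.0
shift [0.0333 0.0084 0.312 ] turn [ 0.     -0.      0.0203] mm 157.0 q6 11.0
```

>>> step_arm:
  steps:
    - [[0.033,0.008,0.08],[0,0,0.02]]
    - [[0.033,0.008,0.17],[0,0,0.02]]
    - [[0.033,0.008,0.25],[0,0,0.02]]
    - [[0.033,0.008,0.3],[0,0,0.02]]
    - [[0.033,0.008,0.312],[0,0,0.02]]

```text
time_s: 14.9
position: [564.3, -358.9, 211.8]
eef_rot: [0.947, 0.322, -0.001, -0.002]
wrist_force: [-0.4, 0.2, -0.2]
gripper_width: 35.9
gripper_force: 0.0
```

>>> step_arm:
  steps:
    - [[0,0,0],[0,0,0]]
    - [[0,0,0],[0,0,0]]
    - [[0,0,0],[0,0,0]]
    - [[0,0,0],[0,0,0]]
    - [[0,0,0],[0,0,0]]
  gripper: 0
  force: 55

```text
time_s: 15.4
position: [565.0, -359.8, 216.7]
eef_rot: [0.947, 0.321, 0.001, 0.001]
wrist_force: [-2.2, 2.8, 6.0]
gripper_width: 15.6
gripper_force: 55.0
```

>>> step_arm:
  steps:
    - [[0,0,-0.04],[0,0,0]]
    - [[0,0,-0.12],[0,0,0]]
    - [[0,0,-0.2],[0,0,0]]
    - [[0,0,-0.28],[0,0,0]]
    - [[0,0,-0.36],[0,0,0]]

```text
time_s: 15.9
position: [564.3, -359.6, 396.8]
eef_rot: [0.947, 0.321, -0.0, -0.0]
wrist_force: [0.3, -0.3, -5.9]
gripper_width: 15.3
gripper_force: 55.0
```

>>> step_arm:
  steps:
    - [[0,0,-0.06],[0,0,0]]
    - [[0,0,-0.06],[0,0,0]]
    - [[0,0,-0.06],[0,0,0]]

```text
time_s: 16.2
position: [564.5, -359.7, 423.8]
eef_rot: [0.947, 0.321, -0.0, -0.0]
wrist_force: [-0.3, -0.3, -6.7]
gripper_width: 15.6
gripper_force: 55.0
```

Run:
```python
from h import *
st=sensors.get_state();print(st['position'],st['moment'])
go(586.3,11.8,430,-61.9,False)
```

```text
[ 564.45358374 -359.6825967   423.84871892] [-0.05862907  0.11465275 -0.01975985]
shift [ 0.4863 -0.5634 -0.012 ] turn [-0.0002  0.0001  0.0519] mm 372.2 q6 16.0
```

>>> step_arm:
  steps:
    - [[0.04,-0.045,0],[0,0,0.02]]
    - [[0.1,-0.115,0],[0,0,0.04]]
    - [[0.16,-0.185,0],[0,0,0.052]]
    - [[0.22,-0.255,0],[0,0,0.052]]
    - [[0.28,-0.325,0],[0,0,0.052]]

```text
time_s: 16.7
position: [576.6, -143.9, 422.0]
eef_rot: [0.97, 0.242, -0.002, -0.001]
wrist_force: [1.8, -0.0, -6.3]
gripper_width: 15.5
gripper_force: 55.0
```

Run:
```python
from h import *
st=sensors.get_state();print(st['position'],st['joint_vel'])
go(586.3,11.8,430,-61.9,False)
```

```text
[ 576.58850896 -143.91394783  422.04076776] [ 0.74015505 -0.18830606  0.28151708  0.00338199 -0.09780056  0.72981721]
shift [ 0.1636 -0.2657 -0.0156] turn [-0.001   0.0009 -0.0002] mm 156.2 q6 43.0
```

>>> step_arm:
  steps:
    - [[0.05,-0.08,0],[0,0,0]]
    - [[0.1,-0.16,0],[0,0,0]]
    - [[0.14,-0.23,0],[0,0,0]]
    - [[0.164,-0.266,0],[0,0,0]]
    - [[0.164,-0.266,0],[0,0,0]]

```text
time_s: 17.2
position: [586.6, 12.9, 422.2]
eef_rot: [0.97, 0.244, -0.002, -0.001]
wrist_force: [-0.5, -1.3, -6.4]
gripper_width: 15.9
gripper_force: 55.0
```

>>> step_arm:
  steps:
    - [[0,0,0],[0,0,0]]
    - [[0,0,0],[0,0,0]]
    - [[0,0,0],[0,0,0]]

```text
time_s: 17.5
position: [586.9, 9.2, 424.3]
eef_rot: [0.97, 0.242, -0.0, -0.0]
wrist_force: [0.0, -0.3, -5.8]
gripper_width: 15.6
gripper_force: 55.0
```

Run:
```python
from h import *
st=sensors.get_state();print(st['position'])
snap('wrist','w7',None,1.5)
for base in (206,): go(586.3,11.8,340,-61.9,False)
```

```text
[586.86947711   9.22556743 424.25396968]
shift [ 0.0014 -0.0049  0.169 ] turn [-0.0001  0.0002 -0.0005] mm 84.5 q6 58.0
```

View pics/w7.png

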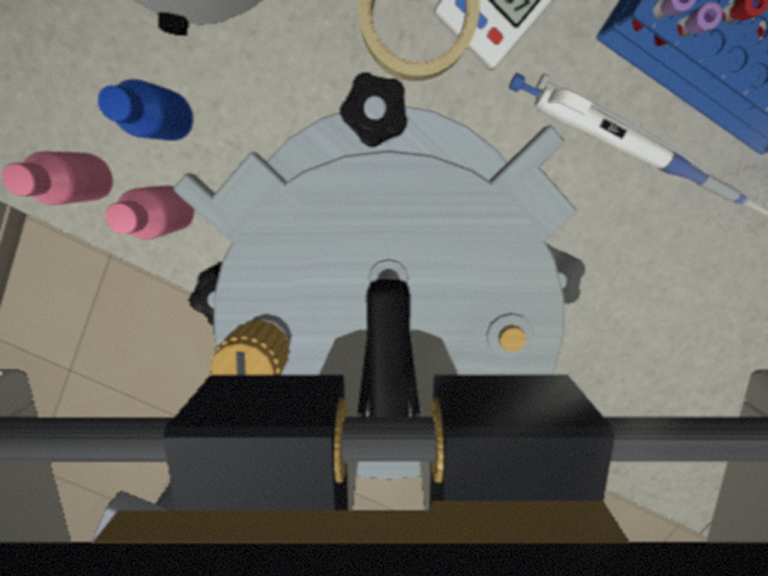

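Run:
```python
from h import *
zt=424.25-216.7+16
P=lambda u,v: pix2w('w7',u/1.5,v/1.5,zt)[:2]
from scipy.optimize import least_squares
pts=np.array([P(390,152),P(285,182),P(493,182),P(215,300),P(564,300),P(231,242),P(551,245)])
r=least_squares(lambda q:np.hypot(*(pts-q[:2]).T)-82,[586,11]); print(r.x,r.fun.round(1))
c=r.x
for u,v in [(200,178),(545,128)]:
    print('hook',P(u,v)-c,np.hypot(*(P(u,v)-c)),np.degrees(np.arctan2(*(P(u,v)-c)[::-1])))
print(pix2w('w7',375/1.5,108/1.5,155))
```

```text
[586.35044708   8.50504239] [-0.5  0.3 -0.  -0.5 -0.7  0.3  0.6]
hook [ 25.41854518 103.79820587] 106.8651953649187 76.23995624414769
hook [109.86652498 -13.2298287 ] 110.66020819890964 -6.866341542710073
[676.78257493  65.53155429 155.        ]
```

Run:
```python
from h import *
go(586.9,12.5,340,-61.9,False)
go(586.9,12.5,314,-61.9,False)
```

```text
shift [ 0.0031 -0.0056  0.169 ] turn [-0.0001  0.0002 -0.0005] mm 84.6 q6 58.0
shift [ 0.0031 -0.0055  0.221 ] turn [-0.0001  0.0002 -0.0005] mm 110.5 q6 58.0
```

>>> step_arm:
  steps:
    - [[0.003,-0.0056,0],[0,0,0]]
    - [[0.003,-0.0056,0.05],[0,0,0]]
    - [[0.003,-0.0056,0.1],[0,0,0]]
    - [[0.003,-0.0056,0.14],[0,0,0]]
    - [[0.003,-0.0056,0.16],[0,0,0]]

```text
time_s: 18.05
position: [586.6, 13.3, 343.2]
eef_rot: [0.97, 0.242, -0.001, -0.0]
wrist_force: [-0.1, -0.9, -5.0]
gripper_width: 15.4
gripper_force: 55.0
```

>>> step_arm:
  steps:
    - [[0,0,0.01],[0,0,0]]
    - [[0,0,0.02],[0,0,0]]
    - [[0,0,0.03],[0,0,0]]
    - [[0,0,0.04],[0,0,0]]
    - [[0,0,0.04],[0,0,0]]

```text
time_s: 18.55
position: [586.8, 13.4, 324.5]
eef_rot: [0.97, 0.243, -0.0, -0.0]
wrist_force: [0.8, -0.3, -5.8]
gripper_width: 15.4
gripper_force: 55.0
```

Run:
```python
from h import *
st=sensors.get_state();print(st['wrist_force'],st['moment'])
go(586.9,12.5,314,-61.9,False)
```

```text
[ 0.77410671 -0.32216509 -5.80207021] [-0.06900256  0.17013086 -0.02394961]
shift [-0.0007  0.0016  0.021 ] turn [-0.0001  0.0002 -0.0002] mm 10.5 q6 59.0
```

>>> step_arm:
  steps:
    - [[-0.0005,0.001,0.005],[0,0,0]]
    - [[-0.0005,0.001,0.01],[0,0,0]]
    - [[-0.0005,0.001,0.015],[0,0,0]]
    - [[-0.0005,0.001,0.019],[0,0,0]]
    - [[-0.0005,0.001,0.019],[0,0,0]]

```text
time_s: 19.05
position: [586.9, 12.8, 315.1]
eef_rot: [0.97, 0.243, -0.0, -0.0]
wrist_force: [0.1, 0.3, -4.7]
gripper_width: 15.7
gripper_force: 55.0
```

>>> step_arm:
  steps:
    - [[0,0,0.001],[0,0,0]]
    - [[0,0,0.002],[0,0,0]]
    - [[0,0,0.002],[0,0,0]]

```text
time_s: 19.35
position: [587.0, 12.8, 314.6]
eef_rot: [0.97, 0.243, 0.0, 0.0]
wrist_force: [-0.2, -0.4, -5.0]
gripper_width: 15.3
gripper_force: 55.0
```

Run:
```python
from h import *
st=sensors.get_state();print(st['position'],st['wrist_force'],st['moment'])
```

```text
[586.99875576  12.81629477 314.57922415] [-0.23306473 -0.40559521 -4.96902789] [-0.05016653  0.1796504   0.0383207 ]
```

>>> step_arm:
  steps:
    - [[0,0,0.001],[0,0,0]]
    - [[0,0,0.002],[0,0,0]]
    - [[0,0,0.003],[0,0,0]]
    - [[0,0,0.003],[0,0,0]]
    - [[0,0,0.003],[0,0,0]]

```text
time_s: 19.85
position: [587.0, 12.8, 313.8]
eef_rot: [0.97, 0.243, 0.0, 0.0]
wrist_force: [-3.8, 0.0, 6.4]
gripper_width: 15.2
gripper_force: 55.0
```

>>> step_arm:
  steps:
    - [[0,0,0.001],[0,0,0]]
    - [[0,0,0.002],[0,0,0]]
    - [[0,0,0.003],[0,0,0]]
    - [[0,0,0.003],[0,0,0]]

```text
time_s: 20.25
position: [587.0, 12.8, 313.2]
eef_rot: [0.97, 0.243, 0.001, 0.0]
wrist_force: [-7.6, -0.3, 16.2]
gripper_width: 15.1
gripper_force: 55.0
```

>>> step_arm:
  steps:
    - [[0,0,-0.003],[0,0,0.03]]
    - [[0,0,-0.003],[0,0,0.07]]
    - [[0,0,-0.003],[0,0,0.11]]
    - [[0,0,-0.003],[0,0,0.15]]
    - [[0,0,-0.003],[0,0,0.18]]

```text
time_s: 20.75
position: [587.4, 12.9, 313.9]
eef_rot: [0.999, -0.04, 0.001, 0.0]
wrist_force: [-1.8, 0.6, 5.2]
gripper_width: 15.3
gripper_force: 55.3
```

Run:
```python
from h import *
st=sensors.get_state();print(st['position'],st['wrist_force'],st['moment']); go(587,12.8,313.2,-103.9,False)
```

```text
[587.39372362  12.87061891 313.92977097] [-1.78880877  0.55959625  5.23438734] [0.09238634 0.42401431 0.56669409]
shift [-0.0008  0.0002  0.0015] turn [-0.     -0.0008  0.0519] mm 0.8 q6 91.0
```

>>> step_arm:
  steps:
    - [[0,0,0],[0,0,0.02]]
    - [[0,0,0],[0,0,0.035]]
    - [[0,0,0],[0,0,0.045]]
    - [[0,0,0],[0,0,0.045]]

```text
time_s: 21.15
position: [587.4, 12.8, 313.9]
eef_rot: [0.994, -0.108, 0.001, 0.0]
wrist_force: [1.2, 0.0, 5.9]
gripper_width: 15.6
gripper_force: 55.1
```

Run:
```python
from h import *
st=sensors.get_state();print(st['position'],st['wrist_force'],st['moment']); go(587,12.8,313.2,-103.9,False)
```

```text
[587.38995748  12.83997532 313.85239627] [1.16173562e+00 2.60092501e-03 5.93903733e+00] [0.03362772 0.18041455 0.41847462]
shift [-0.0007  0.0002  0.0013] turn [-0.0001 -0.0008  0.0083] mm 0.8 q6 99.0
```

>>> step_arm:
  steps:
    - [[0,0,0],[0,0,0.008]]
    - [[0,0,0],[0,0,0.016]]
    - [[0,0,0],[0,0,0.022]]
    - [[0,0,0],[0,0,0.022]]

```text
time_s: 21.55
position: [587.3, 12.9, 313.8]
eef_rot: [0.99, -0.142, 0.001, 0.0]
wrist_force: [-0.2, 0.0, 6.9]
gripper_width: 15.7
gripper_force: 55.5
```

Run:
```python
from h import *
st=sensors.get_state();print(st['position'],st['wrist_force'],st['moment']); go(587,12.8,313.2,-103.9,False)
```

```text
[587.31953924  12.85803197 313.80152775] [-0.22714937  0.00915097  6.90371177] [0.02950705 0.21755401 0.64394918]
shift [-0.0006  0.0003  0.0012] turn [-0.0001 -0.0007 -0.0134] mm 0.7 q6 103.0
```

>>> step_arm:
  steps:
    - [[0,0,0],[0,0,0.008]]
    - [[0,0,0],[0,0,0.014]]
    - [[0,0,0],[0,0,0.014]]

```text
time_s: 21.85
position: [587.2, 12.8, 313.8]
eef_rot: [0.987, -0.163, 0.001, 0.0]
wrist_force: [-2.6, -1.7, 7.6]
gripper_width: 16.1
gripper_force: 57.5
```

Run:
```python
from h import *
st=sensors.get_state();print(st['position'],st['wrist_force'],st['moment']); go(587,12.8,313.2,-103.9,False)
snap('wrist','w8',None,1.5)
```

```text
[587.19165964  12.76927072 313.76094673] [-2.60341247 -1.71610492  7.63420367] [-0.26425505  0.42959585  1.0969154 ]
shift [-0.0004  0.0001  0.0011] turn [ 0.0002 -0.0006 -0.0271] mm 0.6 q6 106.0
```

View pics/w8.png

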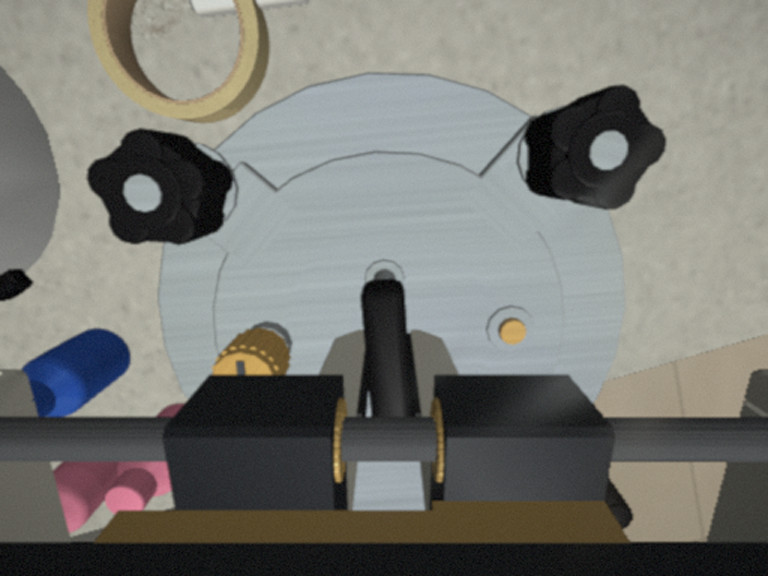

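>>> step_arm:
  steps:
    - [[0,0,0],[0,0,-0.01]]
    - [[0,0,0],[0,0,-0.01]]
    - [[0,0,0],[0,0,-0.01]]
    - [[0,0,0],[0,0,-0.01]]
  gripper: 0.42

```text
time_s: 22.3
position: [586.9, 12.8, 312.8]
eef_rot: [0.989, -0.149, -0.0, -0.0]
wrist_force: [0.3, 0.0, 0.1]
gripper_width: 38.2
gripper_force: 0.0
```

>>> step_arm:
  steps:
    - [[0,0,-0.06],[0,0,-0.01]]
    - [[0,0,-0.14],[0,0,0]]
    - [[0,0,-0.18],[0,0,0]]
    - [[0,0,-0.18],[0,0,0]]
    - [[0,0,-0.18],[0,0,0]]

```text
time_s: 22.8
position: [586.8, 12.8, 402.4]
eef_rot: [0.989, -0.149, -0.0, -0.0]
wrist_force: [-0.4, 0.5, 0.1]
gripper_width: 39.0
gripper_force: 0.0
```

Run:
```python
from h import *
snap('wrist','w9',None,1.5)
st=sensors.get_state();print(st['position'],np.degrees(st['joint_positions']).round(1))
for z in (145,150,155,160):
  a,b=[pix2w('w8',u/1.5,v/1.5,z)[:2] for u,v in ((142,193),(609,150))]; print(z,a,b,np.linalg.norm(a-b))
t=np.radians(31.1)+np.arange(4)*np.pi/2; print(np.c_[586.3+106*np.cos(t),11.8+106*np.sin(t)].round(1))
```

```text
[586.70915944  12.80893431 401.73596221] [ -3.3  24.1  89.2   0.   66.8 103.8]
145 [678.05166549  72.28481426] [639.56821237 -85.06660158] 161.98902503483
150 [677.41716863  69.45437262] [640.22267822 -82.62672335] 156.56337333007158
155 [676.78267177  66.62393098] [640.87714408 -80.18684512] 151.13772162531313
160 [676.14817491  63.79348934] [641.53160993 -77.74696689] 145.71206992055468
[[677.1  66.6]
 [531.5 102.6]
 [495.5 -43. ]
 [641.1 -79. ]]
```

View pics/w9.png

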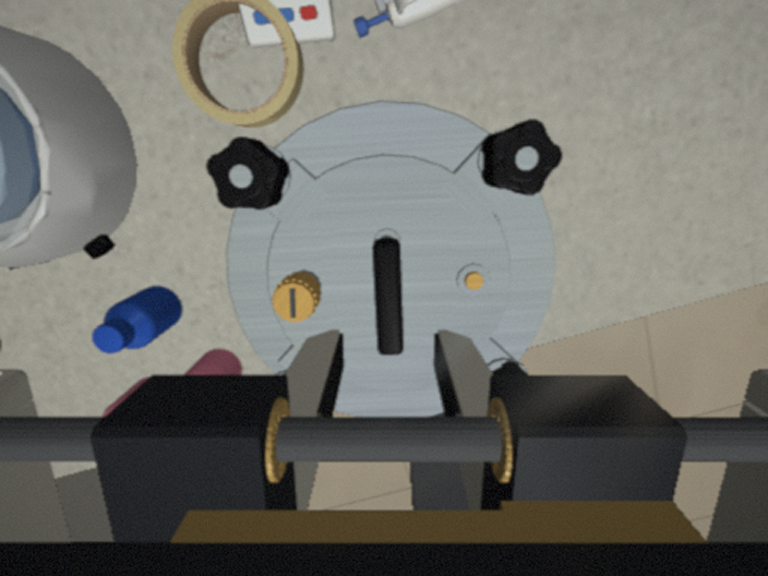

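Run:
```python
from h import *
a,b=[pix2w('w9',u/1.5,v/1.5,156)[:2] for u,v in ((386,238),(390,353))]; d=a-b; print('lid',np.degrees(np.arctan2(*d[::-1])),np.linalg.norm(d),(a+b)/2)
g=[pix2w('w9',u/1.5,v/1.5,156)[:2] for u,v in ((240,176),(527,159))]; print(g)
go(677.1,66.6,360,-30,False)
```

```text
lid -15.266408214016515 68.81564987027537 [589.45429911  11.6132424 ]
[array([676.70653882,  66.17713725]), array([640.58289489, -79.81447101])]
shift [ 0.1412 -0.1561  0.0832] turn [-2.000e-04  5.000e-04 -4.284e-01] mm 113.2 q6 104.0
```

>>> step_arm:
  steps:
    - [[0.1412,-0.1561,0.0832],[0,0,-0.23]]
    - [[0.1412,-0.1561,0.0832],[0,0,-0.23]]
    - [[0.1412,-0.1561,0.0832],[0,0,-0.23]]
    - [[0.1412,-0.1561,0.0832],[0,0,-0.23]]
    - [[0.1412,-0.1561,0.0832],[0,0,-0.23]]
  gripper: 0.65

```text
time_s: 23.35
position: [677.5, 67.0, 358.6]
eef_rot: [0.977, 0.214, -0.002, -0.0]
wrist_force: [1.0, -1.5, -0.2]
gripper_width: 60.4
gripper_force: 0.0
```

>>> step_arm:
  steps:
    - [[0,0,0],[0,0,-0.1984]]
    - [[0,0,0],[0,0,-0.1984]]
    - [[0,0,0],[0,0,-0.1984]]
    - [[0,0,0],[0,0,-0.1984]]
    - [[0,0,0],[0,0,-0.1984]]

```text
time_s: 23.85
position: [677.2, 66.6, 359.6]
eef_rot: [0.865, 0.501, -0.001, -0.001]
wrist_force: [-0.1, -0.3, 0.1]
gripper_width: 60.3
gripper_force: 0.0
```

>>> step_arm:
  steps:
    - [[0,0,0],[0,0,0]]
    - [[0,0,0],[0,0,0]]

```text
time_s: 24.05
position: [677.3, 66.6, 360.7]
eef_rot: [0.867, 0.499, -0.0, -0.0]
wrist_force: [0.6, -0.9, -0.6]
gripper_width: 60.7
gripper_force: 0.0
```

Run:
```python
from h import *
print(sensors.get_state()['position']); go(676.9,66.4,310,-30,False)
```

```text
[677.32743885  66.61717626 360.65648547]
shift [-0.0008 -0.0004  0.1013] turn [-0.0003  0.0002 -0.0011] mm 50.7 q6 32.0
```

>>> step_arm:
  steps:
    - [[-0.0008,-0.0004,0.05],[0,0,0]]
    - [[-0.0008,-0.0004,0.09],[0,0,0]]
    - [[-0.0008,-0.0004,0.1013],[0,0,0]]
    - [[-0.0008,-0.0004,0.1013],[0,0,0]]

```text
time_s: 24.45
position: [676.9, 66.4, 310.0]
eef_rot: [0.866, 0.499, -0.001, -0.0]
wrist_force: [-1.0, -0.4, -0.4]
gripper_width: 60.6
gripper_force: 0.0
```

>>> step_arm:
  steps:
    - [[0,0,0],[0,0,0]]
    - [[0,0,0],[0,0,0]]
    - [[0,0,0],[0,0,0]]
    - [[0,0,0],[0,0,0]]
  gripper: 0
  force: 30

```text
time_s: 24.85
position: [677.2, 66.3, 311.5]
eef_rot: [0.866, 0.5, 0.001, 0.0]
wrist_force: [0.7, -0.7, 3.5]
gripper_width: 38.2
gripper_force: 30.0
```

>>> step_arm:
  steps:
    - [[0,0,0.0005],[0,0,0.045]]
    - [[0,0,0.001],[0,0,0.09]]
    - [[0,0,0.0015],[0,0,0.135]]
    - [[0,0,0.002],[0,0,0.18]]
    - [[0,0,0.0025],[0,0,0.22]]

```text
time_s: 25.35
position: [677.3, 66.3, 310.2]
eef_rot: [0.985, 0.174, 0.001, 0.0]
wrist_force: [1.1, -1.1, 2.9]
gripper_width: 38.8
gripper_force: 30.0
```

Run:
```python
from h import *
st=sensors.get_state();print(st['position'],st['wrist_force'],st['moment'])
snap('wrist','w10',None,1.5)
```

```text
[677.25001383  66.32393262 310.21676091] [ 1.09160338 -1.12230801  2.89670695] [-0.10418285  0.08979675  0.03157103]
```

View pics/w10.png

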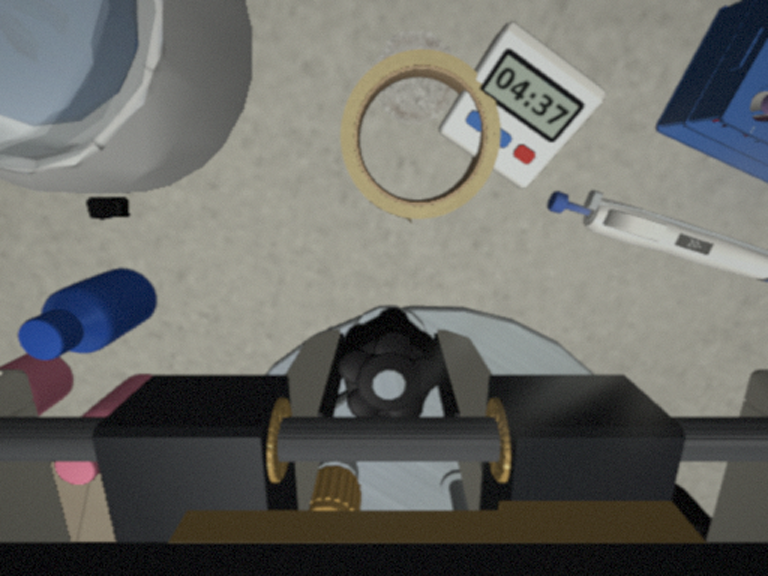

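>>> step_arm:
  steps:
    - [[0,0,0.0005],[0,0,0.045]]
    - [[0,0,0.001],[0,0,0.09]]
    - [[0,0,0.0015],[0,0,0.135]]
    - [[0,0,0.0022],[0,0,0.18]]
    - [[0,0,0.0022],[0,0,0.1967]]

```text
time_s: 25.9
position: [677.2, 66.3, 309.1]
eef_rot: [0.991, -0.132, 0.001, -0.0]
wrist_force: [1.3, -1.2, 2.3]
gripper_width: 38.5
gripper_force: 30.0
```

>>> step_arm:
  steps:
    - [[0,0,0],[0,0,0]]
    - [[0,0,0],[0,0,0]]
    - [[0,0,0],[0,0,0]]
  gripper: 0.65

```text
time_s: 26.2
position: [676.9, 66.4, 308.1]
eef_rot: [0.992, -0.129, -0.0, 0.0]
wrist_force: [-0.4, 0.0, -0.4]
gripper_width: 57.5
gripper_force: 0.0
```

>>> step_arm:
  steps:
    - [[0,0,-0.05],[0,0,0]]
    - [[0,0,-0.1],[0,0,0]]
    - [[0,0,-0.1],[0,0,0]]

```text
time_s: 26.5
position: [677.5, 66.4, 361.8]
eef_rot: [0.992, -0.13, 0.003, -0.0]
wrist_force: [0.3, -0.2, 0.2]
gripper_width: 60.2
gripper_force: 0.0
```

Run:
```python
from h import *
print(sensors.get_state()['position']); go(495.5,-42.8,360,-30,False)
```

```text
[677.51810832  66.43896595 361.81457749]
shift [-0.2955  0.3048  0.0017] turn [ 0.0006 -0.0017 -0.4162] mm 212.3 q6 107.0
```

>>> step_arm:
  steps:
    - [[-0.294,0.305,0],[0,0,-0.23]]
    - [[-0.294,0.305,0],[0,0,-0.23]]
    - [[-0.294,0.305,0],[0,0,-0.23]]
    - [[-0.294,0.305,0],[0,0,-0.23]]
    - [[-0.294,0.305,0],[0,0,-0.23]]

```text
time_s: 27.0
position: [492.1, -44.2, 357.5]
eef_rot: [0.973, 0.231, -0.001, -0.0]
wrist_force: [1.5, 0.3, -0.4]
gripper_width: 60.5
gripper_force: 0.0
```

>>> step_arm:
  steps:
    - [[0,0,0],[0,0,-0.1865]]
    - [[0,0,0],[0,0,-0.1865]]
    - [[0,0,0],[0,0,-0.1865]]
    - [[0,0,0],[0,0,-0.1865]]
    - [[0,0,0],[0,0,-0.1865]]

```text
time_s: 27.5
position: [495.3, -42.8, 357.8]
eef_rot: [0.865, 0.501, -0.0, -0.0]
wrist_force: [-0.4, -0.4, -0.6]
gripper_width: 60.6
gripper_force: 0.0
```

Run:
```python
from h import *
st=sensors.get_state(); print(st['position']); go(495.5,-42.8,310,-30,False)
```

```text
[495.34075951 -42.82400019 357.75597532]
shift [0.0002 0.0003 0.0955] turn [-0.0003  0.0001  0.0008] mm 47.8 q6 20.0
```

>>> step_arm:
  steps:
    - [[0,0,0.05],[0,0,0]]
    - [[0,0,0.085],[0,0,0]]
    - [[0,0,0.0955],[0,0,0]]
    - [[0,0,0.0955],[0,0,0]]

```text
time_s: 27.9
position: [495.5, -42.8, 310.0]
eef_rot: [0.867, 0.499, -0.001, -0.0]
wrist_force: [-0.5, 0.1, 0.2]
gripper_width: 60.5
gripper_force: 0.0
```

>>> step_arm:
  steps:
    - [[0,0,0],[0,0,0]]
    - [[0,0,0],[0,0,0]]
    - [[0,0,0],[0,0,0]]
    - [[0,0,0],[0,0,0]]
  gripper: 0

```text
time_s: 28.3
position: [496.0, -43.1, 311.3]
eef_rot: [0.866, 0.5, 0.001, 0.001]
wrist_force: [4.0, -2.8, 1.4]
gripper_width: 38.8
gripper_force: 30.0
```

>>> step_arm:
  steps:
    - [[0,0,0.0005],[0,0,0.045]]
    - [[0,0,0.001],[0,0,0.09]]
    - [[0,0,0.0015],[0,0,0.135]]
    - [[0,0,0.002],[0,0,0.18]]
    - [[0,0,0.0025],[0,0,0.22]]

```text
time_s: 28.8
position: [496.2, -43.3, 310.1]
eef_rot: [0.985, 0.174, 0.001, 0.001]
wrist_force: [4.6, -4.6, 0.6]
gripper_width: 38.6
gripper_force: 30.0
```

>>> step_arm:
  steps:
    - [[0,0,0.0005],[0,0,0.045]]
    - [[0,0,0.001],[0,0,0.09]]
    - [[0,0,0.0015],[0,0,0.135]]
    - [[0,0,0.0022],[0,0,0.18]]
    - [[0,0,0.0022],[0,0,0.1967]]

```text
time_s: 29.3
position: [496.2, -43.4, 309.0]
eef_rot: [0.991, -0.133, 0.002, 0.001]
wrist_force: [3.9, -6.0, -0.8]
gripper_width: 38.3
gripper_force: 30.0
```

>>> step_arm:
  steps:
    - [[0,0,0],[0,0,0]]
    - [[0,0,0],[0,0,0]]
    - [[0,0,0],[0,0,0]]
  gripper: 0.65

```text
time_s: 29.6
position: [495.4, -42.7, 308.2]
eef_rot: [0.991, -0.13, -0.0, -0.0]
wrist_force: [-0.3, 0.6, -0.3]
gripper_width: 57.3
gripper_force: 0.0
```

>>> step_arm:
  steps:
    - [[0,0,-0.05],[0,0,0]]
    - [[0,0,-0.1],[0,0,0]]
    - [[0,0,-0.1],[0,0,0]]

```text
time_s: 29.9
position: [496.0, -42.8, 360.8]
eef_rot: [0.991, -0.131, 0.002, 0.0]
wrist_force: [0.5, 0.1, -1.3]
gripper_width: 60.5
gripper_force: 0.0
```

>>> step_arm:
  steps:
    - [[-0.0057,-0.2993,0],[0,0,-0.23]]
    - [[-0.0057,-0.2993,0],[0,0,-0.23]]
    - [[-0.0057,-0.2993,0],[0,0,-0.23]]
    - [[-0.0057,-0.2993,0],[0,0,-0.23]]
    - [[-0.0057,-0.2993,0],[0,0,-0.23]]

```text
time_s: 30.4
position: [531.4, 104.0, 357.0]
eef_rot: [0.973, 0.232, -0.001, -0.0]
wrist_force: [-0.7, -1.1, -0.4]
gripper_width: 60.4
gripper_force: 0.0
```

>>> step_arm:
  steps:
    - [[0,0,0],[0,0,-0.1865]]
    - [[0,0,0],[0,0,-0.1865]]
    - [[0,0,0],[0,0,-0.1865]]
    - [[0,0,0],[0,0,-0.1865]]
    - [[0,0,0],[0,0,-0.1865]]

```text
time_s: 30.9
position: [531.4, 102.5, 357.3]
eef_rot: [0.866, 0.501, -0.001, -0.0]
wrist_force: [0.5, -0.5, -0.2]
gripper_width: 60.3
gripper_force: 0.0
```

Run:
```python
from h import *
st=sensors.get_state(); print(st['position']); go(531.5,102.5,310,-30,False)
```

```text
[531.39740822 102.46217771 357.34792169]
shift [0.0002 0.0002 0.0947] turn [-0.0003  0.0002  0.0004] mm 47.3 q6 36.0
```

>>> step_arm:
  steps:
    - [[0,0,0.05],[0,0,0]]
    - [[0,0,0.085],[0,0,0]]
    - [[0,0,0.095],[0,0,0]]
    - [[0,0,0.095],[0,0,0]]

```text
time_s: 31.3
position: [531.5, 102.4, 310.0]
eef_rot: [0.867, 0.499, -0.001, -0.0]
wrist_force: [0.2, 1.0, -0.4]
gripper_width: 60.2
gripper_force: 0.0
```

>>> step_arm:
  steps:
    - [[0,0,0],[0,0,0]]
    - [[0,0,0],[0,0,0]]
    - [[0,0,0],[0,0,0]]
    - [[0,0,0],[0,0,0]]
  gripper: 0

```text
time_s: 31.7
position: [531.9, 102.3, 311.3]
eef_rot: [0.866, 0.499, 0.001, 0.0]
wrist_force: [1.3, -1.3, 2.1]
gripper_width: 39.0
gripper_force: 30.0
```

>>> step_arm:
  steps:
    - [[0,0,0.0005],[0,0,0.045]]
    - [[0,0,0.001],[0,0,0.09]]
    - [[0,0,0.0015],[0,0,0.135]]
    - [[0,0,0.002],[0,0,0.18]]
    - [[0,0,0.0025],[0,0,0.22]]

```text
time_s: 32.2
position: [532.0, 102.2, 310.1]
eef_rot: [0.985, 0.174, 0.001, 0.0]
wrist_force: [2.2, -3.5, 1.9]
gripper_width: 38.7
gripper_force: 30.0
```

>>> step_arm:
  steps:
    - [[0,0,0.0005],[0,0,0.045]]
    - [[0,0,0.001],[0,0,0.09]]
    - [[0,0,0.0015],[0,0,0.135]]
    - [[0,0,0.0022],[0,0,0.18]]
    - [[0,0,0.0022],[0,0,0.1967]]

```text
time_s: 32.7
position: [532.0, 102.0, 309.0]
eef_rot: [0.991, -0.134, 0.001, 0.0]
wrist_force: [2.2, -4.4, 1.1]
gripper_width: 38.3
gripper_force: 30.0
```

>>> step_arm:
  steps:
    - [[0,0,0],[0,0,0]]
    - [[0,0,0],[0,0,0]]
    - [[0,0,0],[0,0,0]]
  gripper: 0.65

```text
time_s: 33.0
position: [531.5, 102.5, 308.3]
eef_rot: [0.991, -0.131, -0.0, -0.0]
wrist_force: [-0.8, -0.1, -0.4]
gripper_width: 57.5
gripper_force: 0.0
```

>>> step_arm:
  steps:
    - [[0,0,-0.05],[0,0,0]]
    - [[0,0,-0.1],[0,0,0]]
    - [[0,0,-0.1],[0,0,0]]

```text
time_s: 33.3
position: [532.1, 102.6, 361.2]
eef_rot: [0.991, -0.131, 0.002, -0.001]
wrist_force: [-0.2, -0.2, 0.1]
gripper_width: 60.3
gripper_force: 0.0
```

>>> step_arm:
  steps:
    - [[0.3055,0.2941,0],[0,0,-0.23]]
    - [[0.3055,0.2941,0],[0,0,-0.23]]
    - [[0.3055,0.2941,0],[0,0,-0.23]]
    - [[0.3055,0.2941,0],[0,0,-0.23]]
    - [[0.3055,0.2941,0],[0,0,-0.23]]

```text
time_s: 33.8
position: [642.1, -83.1, 357.0]
eef_rot: [0.973, 0.23, -0.0, 0.0]
wrist_force: [0.5, 1.3, -0.2]
gripper_width: 60.1
gripper_force: 0.0
```

>>> step_arm:
  steps:
    - [[0,0,0],[0,0,-0.1865]]
    - [[0,0,0],[0,0,-0.1865]]
    - [[0,0,0],[0,0,-0.1865]]
    - [[0,0,0],[0,0,-0.1865]]
    - [[0,0,0],[0,0,-0.1865]]

```text
time_s: 34.3
position: [640.7, -79.2, 357.3]
eef_rot: [0.866, 0.5, -0.0, -0.0]
wrist_force: [-1.2, -0.5, -0.3]
gripper_width: 60.1
gripper_force: 0.0
```

Run:
```python
from h import *
st=sensors.get_state(); print(st['position']); go(640.9,-79.2,310,-30,False)
```

```text
[640.74156897 -79.19967836 357.32574896]
shift [0.0002 0.0004 0.0947] turn [-0.0004  0.0001  0.0002] mm 47.3 q6 19.0
```

>>> step_arm:
  steps:
    - [[0,0,0.05],[0,0,0]]
    - [[0,0,0.085],[0,0,0]]
    - [[0,0,0.095],[0,0,0]]
    - [[0,0,0.095],[0,0,0]]

```text
time_s: 34.7
position: [640.8, -79.2, 310.1]
eef_rot: [0.867, 0.498, -0.001, -0.001]
wrist_force: [-1.0, -0.4, -0.2]
gripper_width: 60.4
gripper_force: 0.0
```

>>> step_arm:
  steps:
    - [[0,0,0],[0,0,0]]
    - [[0,0,0],[0,0,0]]
    - [[0,0,0],[0,0,0]]
    - [[0,0,0],[0,0,0]]
  gripper: 0

```text
time_s: 35.1
position: [641.2, -79.5, 311.7]
eef_rot: [0.867, 0.499, 0.001, 0.001]
wrist_force: [3.5, -2.4, 1.2]
gripper_width: 38.4
gripper_force: 30.0
```

>>> step_arm:
  steps:
    - [[0,0,0.0005],[0,0,0.045]]
    - [[0,0,0.001],[0,0,0.09]]
    - [[0,0,0.0015],[0,0,0.135]]
    - [[0,0,0.002],[0,0,0.18]]
    - [[0,0,0.0025],[0,0,0.22]]

```text
time_s: 35.6
position: [641.2, -79.4, 310.4]
eef_rot: [0.985, 0.173, 0.001, 0.0]
wrist_force: [2.3, -0.6, 2.3]
gripper_width: 38.2
gripper_force: 30.0
```

>>> step_arm:
  steps:
    - [[0,0,0.0005],[0,0,0.045]]
    - [[0,0,0.001],[0,0,0.09]]
    - [[0,0,0.0015],[0,0,0.135]]
    - [[0,0,0.0022],[0,0,0.18]]
    - [[0,0,0.0022],[0,0,0.1967]]

```text
time_s: 36.1
position: [641.2, -79.2, 309.3]
eef_rot: [0.991, -0.134, 0.001, -0.0]
wrist_force: [2.0, 1.2, 1.4]
gripper_width: 38.4
gripper_force: 30.0
```

>>> step_arm:
  steps:
    - [[0,0,0],[0,0,0]]
    - [[0,0,0],[0,0,0]]
    - [[0,0,0],[0,0,0]]
  gripper: 0.65

```text
time_s: 36.4
position: [640.8, -79.3, 308.4]
eef_rot: [0.991, -0.131, -0.0, 0.0]
wrist_force: [0.7, -0.4, 1.0]
gripper_width: 57.6
gripper_force: 0.0
```

>>> step_arm:
  steps:
    - [[0,0,-0.05],[0,0,0]]
    - [[0,0,-0.1],[0,0,0]]
    - [[0,0,-0.1],[0,0,0]]

```text
time_s: 36.7
position: [641.4, -79.4, 361.9]
eef_rot: [0.991, -0.131, 0.003, 0.0]
wrist_force: [0.7, 0.4, 0.3]
gripper_width: 60.0
gripper_force: 0.0
```

>>> step_arm:
  steps:
    - [[-0.0057,-0.2997,0],[0,0,-0.23]]
    - [[-0.0057,-0.2997,0],[0,0,-0.23]]
    - [[-0.0057,-0.2997,0],[0,0,-0.23]]
    - [[-0.0057,-0.2997,0],[0,0,-0.23]]
    - [[-0.0057,-0.2997,0],[0,0,-0.23]]

```text
time_s: 37.2
position: [677.1, 67.8, 357.3]
eef_rot: [0.973, 0.232, -0.001, -0.0]
wrist_force: [0.3, -0.6, -0.9]
gripper_width: 60.4
gripper_force: 0.0
```

>>> step_arm:
  steps:
    - [[0,0,0],[0,0,-0.1865]]
    - [[0,0,0],[0,0,-0.1865]]
    - [[0,0,0],[0,0,-0.1865]]
    - [[0,0,0],[0,0,-0.1865]]
    - [[0,0,0],[0,0,-0.1865]]

```text
time_s: 37.7
position: [677.0, 66.1, 357.6]
eef_rot: [0.866, 0.5, -0.001, -0.0]
wrist_force: [-0.6, 0.0, 0.1]
gripper_width: 60.4
gripper_force: 0.0
```

Run:
```python
from h import *
st=sensors.get_state(); print(st['position']); go(677.2,66.4,307.5,-30,False)
```

```text
[677.0486483   66.05909011 357.61126184]
shift [0.0008 0.     0.1002] turn [-0.0003  0.0002  0.    ] mm 50.1 q6 32.0
```

>>> step_arm:
  steps:
    - [[0,0,0.05],[0,0,0]]
    - [[0,0,0.09],[0,0,0]]
    - [[0,0,0.1],[0,0,0]]
    - [[0,0,0.1],[0,0,0]]

```text
time_s: 38.1
position: [677.1, 66.1, 307.7]
eef_rot: [0.867, 0.498, -0.001, -0.0]
wrist_force: [1.0, -0.0, 0.5]
gripper_width: 60.4
gripper_force: 0.0
```

>>> step_arm:
  steps:
    - [[0,0,0],[0,0,0]]
    - [[0,0,0],[0,0,0]]
    - [[0,0,0],[0,0,0]]
    - [[0,0,0],[0,0,0]]
  gripper: 0
  force: 50

```text
time_s: 38.5
position: [677.3, 66.1, 309.2]
eef_rot: [0.867, 0.499, 0.0, 0.0]
wrist_force: [0.0, -0.4, 3.2]
gripper_width: 38.6
gripper_force: 50.0
```

>>> step_arm:
  steps:
    - [[0,0,0.0005],[0,0,0.045]]
    - [[0,0,0.001],[0,0,0.09]]
    - [[0,0,0.0015],[0,0,0.135]]
    - [[0,0,0.002],[0,0,0.18]]
    - [[0,0,0.0025],[0,0,0.22]]

```text
time_s: 39.0
position: [677.3, 66.2, 308.0]
eef_rot: [0.985, 0.173, 0.001, 0.0]
wrist_force: [-1.2, 0.1, 2.9]
gripper_width: 38.5
gripper_force: 50.0
```

>>> step_arm:
  steps:
    - [[0,0,0.0005],[0,0,0.045]]
    - [[0,0,0.001],[0,0,0.09]]
    - [[0,0,0.0015],[0,0,0.135]]
    - [[0,0,0.0022],[0,0,0.18]]
    - [[0,0,0.0022],[0,0,0.1967]]

```text
time_s: 39.5
position: [677.3, 66.2, 306.9]
eef_rot: [0.991, -0.134, 0.0, -0.0]
wrist_force: [-1.2, 0.7, 2.4]
gripper_width: 38.3
gripper_force: 50.0
```

Run:
```python
from h import *
st=sensors.get_state(); print(st['moment'],st['wrist_force']); go(677.2,66.4,307.5,-105,False)
```

```text
[0.13969634 0.33256292 0.05742218] [-1.17893913  0.65518465  2.4351577 ]
shift [-0.0002 -0.0003 -0.0011] turn [-0.0001 -0.0003 -0.0025] mm 0.6 q6 107.0
```

>>> step_arm:
  steps:
    - [[0,0,0],[0,0,0]]
    - [[0,0,0],[0,0,0]]
    - [[0,0,0],[0,0,0]]
  gripper: 0.65

```text
time_s: 39.8
position: [677.2, 66.1, 306.1]
eef_rot: [0.991, -0.131, -0.0, 0.0]
wrist_force: [-0.3, -0.1, 0.0]
gripper_width: 57.5
gripper_force: 0.0
```

>>> step_arm:
  steps:
    - [[0,0,-0.05],[0,0,0]]
    - [[0,0,-0.1],[0,0,0]]
    - [[0,0,-0.1],[0,0,0]]

```text
time_s: 40.1
position: [677.7, 66.1, 359.7]
eef_rot: [0.991, -0.131, 0.003, -0.0]
wrist_force: [-0.1, 0.8, -0.5]
gripper_width: 60.2
gripper_force: 0.0
```

>>> step_arm:
  steps:
    - [[-0.2929,0.3052,0],[0,0,-0.23]]
    - [[-0.2929,0.3052,0],[0,0,-0.23]]
    - [[-0.2929,0.3052,0],[0,0,-0.23]]
    - [[-0.2929,0.3052,0],[0,0,-0.23]]
    - [[-0.2929,0.3052,0],[0,0,-0.23]]

```text
time_s: 40.6
position: [492.5, -44.3, 355.4]
eef_rot: [0.973, 0.23, -0.001, -0.0]
wrist_force: [1.1, 0.4, -1.1]
gripper_width: 60.6
gripper_force: 0.0
```

>>> step_arm:
  steps:
    - [[0,0,0],[0,0,-0.1865]]
    - [[0,0,0],[0,0,-0.1865]]
    - [[0,0,0],[0,0,-0.1865]]
    - [[0,0,0],[0,0,-0.1865]]
    - [[0,0,0],[0,0,-0.1865]]

```text
time_s: 41.1
position: [495.8, -42.9, 355.6]
eef_rot: [0.866, 0.5, -0.0, -0.0]
wrist_force: [0.0, -0.8, -0.1]
gripper_width: 60.7
gripper_force: 0.0
```

>>> step_arm:
  steps:
    - [[0,0,0.05],[0,0,0]]
    - [[0,0,0.085],[0,0,0]]
    - [[0,0,0.0955],[0,0,0]]
    - [[0,0,0.0955],[0,0,0]]

```text
time_s: 41.5
position: [495.8, -42.9, 307.9]
eef_rot: [0.867, 0.498, -0.001, -0.0]
wrist_force: [-0.1, -0.7, 0.3]
gripper_width: 60.6
gripper_force: 0.0
```

>>> step_arm:
  steps:
    - [[0,0,0],[0,0,0]]
    - [[0,0,0],[0,0,0]]
    - [[0,0,0],[0,0,0]]
    - [[0,0,0],[0,0,0]]
  gripper: 0

```text
time_s: 41.9
position: [496.3, -43.1, 309.0]
eef_rot: [0.867, 0.499, 0.001, 0.001]
wrist_force: [3.0, -1.4, 2.4]
gripper_width: 38.1
gripper_force: 50.0
```

>>> step_arm:
  steps:
    - [[0,0,0.0005],[0,0,0.045]]
    - [[0,0,0.001],[0,0,0.09]]
    - [[0,0,0.0015],[0,0,0.135]]
    - [[0,0,0.002],[0,0,0.18]]
    - [[0,0,0.0025],[0,0,0.22]]

```text
time_s: 42.4
position: [496.5, -43.3, 307.9]
eef_rot: [0.985, 0.173, 0.001, 0.001]
wrist_force: [3.4, -3.9, 3.3]
gripper_width: 38.4
gripper_force: 50.0
```

>>> step_arm:
  steps:
    - [[0,0,0.0005],[0,0,0.045]]
    - [[0,0,0.001],[0,0,0.09]]
    - [[0,0,0.0015],[0,0,0.135]]
    - [[0,0,0.0022],[0,0,0.18]]
    - [[0,0,0.0022],[0,0,0.1967]]

```text
time_s: 42.9
position: [496.5, -43.5, 306.9]
eef_rot: [0.991, -0.135, 0.001, 0.001]
wrist_force: [1.7, -6.6, 2.2]
gripper_width: 38.5
gripper_force: 50.0
```

>>> step_arm:
  steps:
    - [[0,0,0],[0,0,0]]
    - [[0,0,0],[0,0,0]]
    - [[0,0,0],[0,0,0]]
  gripper: 0.65

```text
time_s: 43.2
position: [495.8, -42.8, 306.0]
eef_rot: [0.991, -0.132, -0.0, -0.0]
wrist_force: [0.0, 0.3, 0.0]
gripper_width: 57.4
gripper_force: 0.0
```

>>> step_arm:
  steps:
    - [[0,0,-0.05],[0,0,0]]
    - [[0,0,-0.1],[0,0,0]]
    - [[0,0,-0.1],[0,0,0]]

```text
time_s: 43.5
position: [496.5, -42.9, 358.6]
eef_rot: [0.991, -0.132, 0.002, 0.0]
wrist_force: [0.2, -0.6, -0.6]
gripper_width: 60.4
gripper_force: 0.0
```

>>> step_arm:
  steps:
    - [[-0.0062,-0.2998,0],[0,0,-0.23]]
    - [[-0.0062,-0.2998,0],[0,0,-0.23]]
    - [[-0.0062,-0.2998,0],[0,0,-0.23]]
    - [[-0.0062,-0.2998,0],[0,0,-0.23]]
    - [[-0.0062,-0.2998,0],[0,0,-0.23]]

```text
time_s: 44.0
position: [532.0, 104.1, 354.9]
eef_rot: [0.973, 0.231, -0.001, -0.0]
wrist_force: [0.2, 0.4, -0.1]
gripper_width: 60.3
gripper_force: 0.0
```

>>> step_arm:
  steps:
    - [[0,0,0],[0,0,-0.1865]]
    - [[0,0,0],[0,0,-0.1865]]
    - [[0,0,0],[0,0,-0.1865]]
    - [[0,0,0],[0,0,-0.1865]]
    - [[0,0,0],[0,0,-0.1865]]

```text
time_s: 44.5
position: [532.0, 102.6, 355.2]
eef_rot: [0.866, 0.499, -0.001, -0.0]
wrist_force: [-0.1, -0.0, -0.3]
gripper_width: 60.7
gripper_force: 0.0
```

Run:
```python
from h import *
st=sensors.get_state(); print(st['position']); go(531.9,102.2,307.5,-30,False)
```

```text
[531.99323712 102.63265588 355.15955363]
shift [-0.0008  0.0004  0.0953] turn [-0.0004  0.0002 -0.0004] mm 47.7 q6 36.0
```

>>> step_arm:
  steps:
    - [[0,0,0.05],[0,0,0]]
    - [[0,0,0.085],[0,0,0]]
    - [[0,0,0.0955],[0,0,0]]
    - [[0,0,0.0955],[0,0,0]]

```text
time_s: 44.9
position: [532.1, 102.6, 307.6]
eef_rot: [0.867, 0.497, -0.001, -0.0]
wrist_force: [0.9, 1.1, 0.8]
gripper_width: 60.1
gripper_force: 0.0
```

>>> step_arm:
  steps:
    - [[0,0,0],[0,0,0]]
    - [[0,0,0],[0,0,0]]
    - [[0,0,0],[0,0,0]]
    - [[0,0,0],[0,0,0]]
  gripper: 0

```text
time_s: 45.3
position: [532.3, 102.6, 308.9]
eef_rot: [0.867, 0.498, 0.0, 0.0]
wrist_force: [-1.8, -0.2, 2.9]
gripper_width: 38.1
gripper_force: 50.0
```

>>> step_arm:
  steps:
    - [[0,0,0.0005],[0,0,0.045]]
    - [[0,0,0.001],[0,0,0.09]]
    - [[0,0,0.0015],[0,0,0.135]]
    - [[0,0,0.002],[0,0,0.18]]
    - [[0,0,0.0025],[0,0,0.22]]

```text
time_s: 45.8
position: [532.5, 102.3, 307.6]
eef_rot: [0.985, 0.173, 0.001, 0.0]
wrist_force: [1.5, -3.1, 3.0]
gripper_width: 38.5
gripper_force: 50.0
```

>>> step_arm:
  steps:
    - [[0,0,0.0005],[0,0,0.045]]
    - [[0,0,0.001],[0,0,0.09]]
    - [[0,0,0.0015],[0,0,0.135]]
    - [[0,0,0.0022],[0,0,0.18]]
    - [[0,0,0.0022],[0,0,0.1967]]

```text
time_s: 46.3
position: [532.5, 101.9, 306.5]
eef_rot: [0.991, -0.135, 0.001, 0.001]
wrist_force: [1.2, -6.8, 2.5]
gripper_width: 38.2
gripper_force: 50.0
```

>>> step_arm:
  steps:
    - [[0,0,0],[0,0,0]]
    - [[0,0,0],[0,0,0]]
    - [[0,0,0],[0,0,0]]
  gripper: 0.65

```text
time_s: 46.6
position: [532.2, 102.6, 306.0]
eef_rot: [0.991, -0.132, -0.0, -0.0]
wrist_force: [-0.2, 0.2, -0.8]
gripper_width: 57.3
gripper_force: 0.0
```

>>> step_arm:
  steps:
    - [[0,0,-0.05],[0,0,0]]
    - [[0,0,-0.1],[0,0,0]]
    - [[0,0,-0.1],[0,0,0]]

```text
time_s: 46.9
position: [532.8, 102.8, 358.8]
eef_rot: [0.991, -0.132, 0.002, -0.001]
wrist_force: [0.4, 0.5, -0.2]
gripper_width: 60.3
gripper_force: 0.0
```

>>> step_arm:
  steps:
    - [[0.3052,0.2953,0],[0,0,-0.23]]
    - [[0.3052,0.2953,0],[0,0,-0.23]]
    - [[0.3052,0.2953,0],[0,0,-0.23]]
    - [[0.3052,0.2953,0],[0,0,-0.23]]
    - [[0.3052,0.2953,0],[0,0,-0.23]]

```text
time_s: 47.4
position: [641.9, -83.7, 354.6]
eef_rot: [0.974, 0.228, -0.0, 0.0]
wrist_force: [-1.1, 1.4, 0.9]
gripper_width: 60.7
gripper_force: 0.0
```

>>> step_arm:
  steps:
    - [[0,0,0],[0,0,-0.1865]]
    - [[0,0,0],[0,0,-0.1865]]
    - [[0,0,0],[0,0,-0.1865]]
    - [[0,0,0],[0,0,-0.1865]]
    - [[0,0,0],[0,0,-0.1865]]

```text
time_s: 47.9
position: [640.6, -79.9, 354.9]
eef_rot: [0.866, 0.499, -0.0, -0.0]
wrist_force: [-0.4, -0.3, -1.0]
gripper_width: 60.5
gripper_force: 0.0
```

>>> step_arm:
  steps:
    - [[0,0,0.05],[0,0,0]]
    - [[0,0,0.085],[0,0,0]]
    - [[0,0,0.0955],[0,0,0]]
    - [[0,0,0.0955],[0,0,0]]

```text
time_s: 48.3
position: [640.6, -79.9, 307.4]
eef_rot: [0.868, 0.497, -0.001, -0.001]
wrist_force: [-0.5, 0.7, 1.2]
gripper_width: 60.7
gripper_force: 0.0
```

>>> step_arm:
  steps:
    - [[0,0,0],[0,0,0]]
    - [[0,0,0],[0,0,0]]
    - [[0,0,0],[0,0,0]]
    - [[0,0,0],[0,0,0]]
  gripper: 0

```text
time_s: 48.7
position: [641.0, -80.1, 309.0]
eef_rot: [0.867, 0.498, 0.001, 0.001]
wrist_force: [2.1, -1.0, 2.6]
gripper_width: 38.3
gripper_force: 50.0
```

>>> step_arm:
  steps:
    - [[0,0,0.0005],[0,0,0.045]]
    - [[0,0,0.001],[0,0,0.09]]
    - [[0,0,0.0015],[0,0,0.135]]
    - [[0,0,0.002],[0,0,0.18]]
    - [[0,0,0.0025],[0,0,0.22]]

```text
time_s: 49.2
position: [640.8, -79.8, 307.7]
eef_rot: [0.985, 0.172, 0.0, -0.0]
wrist_force: [-1.1, 2.7, 5.0]
gripper_width: 38.1
gripper_force: 50.0
```

>>> step_arm:
  steps:
    - [[0,0,0.0005],[0,0,0.045]]
    - [[0,0,0.001],[0,0,0.09]]
    - [[0,0,0.0015],[0,0,0.135]]
    - [[0,0,0.0022],[0,0,0.18]]
    - [[0,0,0.0022],[0,0,0.1967]]

```text
time_s: 49.7
position: [640.8, -79.4, 306.7]
eef_rot: [0.991, -0.135, 0.0, -0.001]
wrist_force: [-1.0, 4.1, 4.7]
gripper_width: 38.3
gripper_force: 50.0
```

>>> step_arm:
  steps:
    - [[0,0,0],[0,0,0]]
    - [[0,0,0],[0,0,0]]
    - [[0,0,0],[0,0,0]]
  gripper: 0.65

```text
time_s: 50.0
position: [640.6, -80.1, 305.7]
eef_rot: [0.991, -0.132, -0.0, 0.0]
wrist_force: [0.1, 0.1, 0.2]
gripper_width: 57.1
gripper_force: 0.0
```

>>> step_arm:
  steps:
    - [[0,0,-0.05],[0,0,0]]
    - [[0,0,-0.1],[0,0,0]]
    - [[0,0,-0.1],[0,0,0]]

```text
time_s: 50.3
position: [641.2, -80.2, 359.2]
eef_rot: [0.991, -0.132, 0.003, 0.0]
wrist_force: [0.6, 0.4, 0.4]
gripper_width: 60.3
gripper_force: 0.0
```

>>> step_arm:
  steps:
    - [[-0.0059,-0.3003,0],[0,0,-0.23]]
    - [[-0.0059,-0.3003,0],[0,0,-0.23]]
    - [[-0.0059,-0.3003,0],[0,0,-0.23]]
    - [[-0.0059,-0.3003,0],[0,0,-0.23]]
    - [[-0.0059,-0.3003,0],[0,0,-0.23]]

```text
time_s: 50.8
position: [677.3, 67.3, 354.6]
eef_rot: [0.973, 0.231, -0.001, -0.0]
wrist_force: [-0.6, -0.9, -0.1]
gripper_width: 60.0
gripper_force: 0.0
```

>>> step_arm:
  steps:
    - [[0,0,0],[0,0,-0.1865]]
    - [[0,0,0],[0,0,-0.1865]]
    - [[0,0,0],[0,0,-0.1865]]
    - [[0,0,0],[0,0,-0.1865]]
    - [[0,0,0],[0,0,-0.1865]]

```text
time_s: 51.3
position: [677.3, 65.6, 355.0]
eef_rot: [0.867, 0.499, -0.001, -0.0]
wrist_force: [0.3, -0.1, 0.4]
gripper_width: 60.1
gripper_force: 0.0
```

Run:
```python
from h import *
st=sensors.get_state(); print(st['position']); go(677.2,66.4,305,-30,False)
```

```text
[677.25319941  65.55097268 354.9594424 ]
shift [ 0.0015 -0.0008  0.0999] turn [-0.0003  0.0002 -0.0008] mm 50.0 q6 32.0
```

>>> step_arm:
  steps:
    - [[0.0015,-0.0008,0.05],[0,0,0]]
    - [[0.0015,-0.0008,0.09],[0,0,0]]
    - [[0.0015,-0.0008,0.1],[0,0,0]]
    - [[0.0015,-0.0008,0.1],[0,0,0]]

```text
time_s: 51.7
position: [677.3, 66.4, 305.1]
eef_rot: [0.868, 0.497, -0.001, -0.0]
wrist_force: [0.3, 0.3, 1.1]
gripper_width: 60.8
gripper_force: 0.0
```

>>> step_arm:
  steps:
    - [[0,0,0],[0,0,0]]
    - [[0,0,0],[0,0,0]]
    - [[0,0,0],[0,0,0]]
    - [[0,0,0],[0,0,0]]
  gripper: 0
  force: 55

```text
time_s: 52.1
position: [677.5, 66.5, 306.6]
eef_rot: [0.867, 0.498, 0.0, 0.0]
wrist_force: [0.0, -0.1, 3.6]
gripper_width: 37.9
gripper_force: 55.0
```

>>> step_arm:
  steps:
    - [[0,0,0.0005],[0,0,0.045]]
    - [[0,0,0.001],[0,0,0.09]]
    - [[0,0,0.0015],[0,0,0.135]]
    - [[0,0,0.002],[0,0,0.18]]
    - [[0,0,0.0025],[0,0,0.22]]

```text
time_s: 52.6
position: [677.6, 66.4, 305.6]
eef_rot: [0.985, 0.172, 0.001, 0.0]
wrist_force: [-0.0, -1.2, 4.3]
gripper_width: 37.7
gripper_force: 55.0
```

>>> step_arm:
  steps:
    - [[0,0,0.0005],[0,0,0.045]]
    - [[0,0,0.001],[0,0,0.09]]
    - [[0,0,0.0015],[0,0,0.11]]
    - [[0,0,0.0015],[0,0,0.11]]

```text
time_s: 53.0
position: [677.6, 66.3, 305.0]
eef_rot: [1.0, 0.002, 0.001, 0.0]
wrist_force: [-0.2, -1.2, 5.6]
gripper_width: 38.2
gripper_force: 55.0
```

Run:
```python
from h import *
st=sensors.get_state(); print(st['moment'],st['wrist_force']); go(677.2,66.4,305,-90,False)
```

```text
[-0.23688534  0.34566871 -0.01584473] [-0.15067014 -1.22730087  5.61944762]
shift [-0.0008 -0.0001 -0.0001] turn [ 0.0001 -0.0005  0.001 ] mm 0.4 q6 92.0
```

>>> step_arm:
  steps:
    - [[0,0,0.0003],[0,0,0.03]]
    - [[0,0,0.0005],[0,0,0.06]]
    - [[0,0,0.0005],[0,0,0.06]]

```text
time_s: 53.3
position: [677.6, 66.4, 304.7]
eef_rot: [0.996, -0.092, 0.001, 0.0]
wrist_force: [-1.2, -1.5, 5.1]
gripper_width: 38.1
gripper_force: 55.0
```

Run:
```python
from h import *
st=sensors.get_state(); print(st['moment'],st['wrist_force']); go(677.2,66.4,305,-90,False)
```

```text
[-0.37106656  0.32824996  0.94815757] [-1.21565529 -1.50882795  5.09859828]
shift [-0.0008  0.0001 -0.0006] turn [ 0.0003 -0.0005 -0.0587] mm 0.5 q6 102.0
```

>>> step_arm:
  steps:
    - [[0,0,0.0003],[0,0,0.03]]
    - [[0,0,0.0005],[0,0,0.06]]
    - [[0,0,0.0005],[0,0,0.06]]

```text
time_s: 53.6
position: [677.2, 66.7, 304.5]
eef_rot: [0.983, -0.185, -0.0, 0.0]
wrist_force: [-5.5, 0.0, 8.5]
gripper_width: 38.4
gripper_force: 55.0
```

Run:
```python
from h import *
st=sensors.get_state(); print(st['moment'],st['wrist_force']); go(677.2,66.4,305,-90,False)
```

```text
[-0.1574013   1.22420283  1.1565849 ] [-5.53852121  0.04796297  8.50557921]
shift [ 0.0002  0.0005 -0.0009] turn [ 0.0003  0.     -0.1185] mm 0.5 q6 113.0
```

>>> step_arm:
  steps:
    - [[0,0,0],[0,0,0]]
    - [[0,0,0],[0,0,0]]
    - [[0,0,0],[0,0,0]]
  gripper: 0.65

```text
time_s: 53.9
position: [677.4, 66.5, 303.3]
eef_rot: [0.983, -0.185, -0.0, -0.0]
wrist_force: [-0.1, -0.2, -0.4]
gripper_width: 57.3
gripper_force: 0.0
```

>>> step_arm:
  steps:
    - [[0,0,-0.05],[0,0,0]]
    - [[0,0,-0.1],[0,0,0]]
    - [[0,0,-0.1],[0,0,0]]
    - [[0,0,-0.1],[0,0,0]]

```text
time_s: 54.3
position: [677.3, 66.5, 353.3]
eef_rot: [0.983, -0.185, 0.0, -0.0]
wrist_force: [0.2, 0.8, -0.9]
gripper_width: 60.2
gripper_force: 0.0
```

Run:
```python
from h import *
st=sensors.get_state(); print(st['position']); t=go(496.2,-43.4,352.5,-30,False)
E2=R.from_matrix(t[1].as_matrix())
# subsequent travels start at yaw -111
a=np.radians(-111); T=R.from_matrix(np.c_[np.cross([np.cos(a),np.sin(a),0],[0,0,-1]),[np.cos(a),np.sin(a),0],[0,0,-1.]])
pts=[(496.2,-43.4),(532.2,102.2),(641,-79.6)]
for p,q in zip(pts,pts[1:]): go(*q,352.5,-30,False,base=(np.array([*p,352.5]),T))
```

```text
[677.34001365  66.46737908 353.3316291 ]
shift [-0.2578  0.3363  0.0015] turn [ 0.000e+00 -2.000e-04 -4.516e-01] mm 211.9 q6 113.0
shift [-0.0371 -0.2977  0.    ] turn [ 0.    0.   -0.45] mm 150.0 q6 113.0
shift [0.3334 0.2615 0.    ] turn [ 0.    0.   -0.45] mm 211.9 q6 113.0
```

>>> step_arm:
  steps:
    - [[-0.2578,0.3363,0],[0,0,-0.23]]
    - [[-0.2578,0.3363,0],[0,0,-0.23]]
    - [[-0.2578,0.3363,0],[0,0,-0.23]]
    - [[-0.2578,0.3363,0],[0,0,-0.23]]
    - [[-0.2578,0.3363,0],[0,0,-0.23]]

```text
time_s: 54.8
position: [492.7, -44.8, 352.0]
eef_rot: [0.984, 0.177, -0.002, -0.001]
wrist_force: [1.7, -0.5, -0.0]
gripper_width: 60.2
gripper_force: 0.0
```

>>> step_arm:
  steps:
    - [[0,0,0],[0,0,-0.2216]]
    - [[0,0,0],[0,0,-0.2216]]
    - [[0,0,0],[0,0,-0.2216]]
    - [[0,0,0],[0,0,-0.2216]]
    - [[0,0,0],[0,0,-0.2216]]

```text
time_s: 55.3
position: [496.0, -43.4, 352.2]
eef_rot: [0.865, 0.503, -0.001, -0.001]
wrist_force: [0.5, 0.9, -0.8]
gripper_width: 60.3
gripper_force: 0.0
```

>>> step_arm:
  steps:
    - [[0,0,0.05],[0,0,0]]
    - [[0,0,0.085],[0,0,0]]
    - [[0,0,0.096],[0,0,0]]
    - [[0,0,0.096],[0,0,0]]

```text
time_s: 55.7
position: [496.0, -43.3, 304.3]
eef_rot: [0.866, 0.5, -0.001, -0.001]
wrist_force: [0.5, 0.7, 0.1]
gripper_width: 60.5
gripper_force: 0.0
```

>>> step_arm:
  steps:
    - [[0,0,0],[0,0,0]]
    - [[0,0,0],[0,0,0]]
    - [[0,0,0],[0,0,0]]
    - [[0,0,0],[0,0,0]]
  gripper: 0

```text
time_s: 56.1
position: [496.4, -43.4, 305.8]
eef_rot: [0.866, 0.5, 0.0, 0.0]
wrist_force: [-0.2, -0.4, 1.7]
gripper_width: 38.3
gripper_force: 55.0
```

>>> step_arm:
  steps:
    - [[0,0,0.0005],[0,0,0.045]]
    - [[0,0,0.001],[0,0,0.09]]
    - [[0,0,0.0015],[0,0,0.135]]
    - [[0,0,0.002],[0,0,0.18]]
    - [[0,0,0.0025],[0,0,0.22]]

```text
time_s: 56.6
position: [496.5, -43.5, 304.7]
eef_rot: [0.985, 0.174, 0.001, 0.0]
wrist_force: [-0.3, -1.2, 4.5]
gripper_width: 38.1
gripper_force: 55.0
```

>>> step_arm:
  steps:
    - [[0,0,0.0005],[0,0,0.045]]
    - [[0,0,0.001],[0,0,0.09]]
    - [[0,0,0.0015],[0,0,0.11]]
    - [[0,0,0.0015],[0,0,0.11]]

```text
time_s: 57.0
position: [496.5, -43.6, 304.1]
eef_rot: [1.0, 0.004, 0.001, 0.0]
wrist_force: [-1.5, -2.3, 5.0]
gripper_width: 38.2
gripper_force: 55.0
```

Run:
```python
from h import *
st=sensors.get_state(); print(st['moment'],st['wrist_force']); go(496.2,-43.4,305,-90,False)
```

```text
[-0.43467256  0.27427554  0.05332457] [-1.5018518  -2.30437703  5.01546608]
shift [-0.0006 -0.0005 -0.0018] turn [ 0.0003 -0.0005  0.0027] mm 1.0 q6 79.0
```

>>> step_arm:
  steps:
    - [[0,0,0.0003],[0,0,0.03]]
    - [[0,0,0.0005],[0,0,0.06]]
    - [[0,0,0.0005],[0,0,0.06]]

```text
time_s: 57.3
position: [497.1, -43.7, 304.0]
eef_rot: [0.996, -0.089, 0.002, 0.001]
wrist_force: [3.9, -3.3, 2.7]
gripper_width: 38.7
gripper_force: 55.0
```

Run:
```python
from h import *
st=sensors.get_state(); print(st['moment'],st['wrist_force']); go(496.2,-43.4,305,-90,False)
```

```text
[-0.63033134 -0.77935238  1.0117726 ] [ 3.94313367 -3.30910958  2.71358734]
shift [-0.0018 -0.0002 -0.0019] turn [ 0.0005 -0.0014 -0.0568] mm 1.3 q6 90.0
```

>>> step_arm:
  steps:
    - [[0,0,0.0003],[0,0,0.03]]
    - [[0,0,0.0005],[0,0,0.06]]
    - [[0,0,0.0005],[0,0,0.06]]

```text
time_s: 57.6
position: [497.4, -44.0, 304.2]
eef_rot: [0.983, -0.182, 0.003, 0.001]
wrist_force: [4.7, -7.1, 4.3]
gripper_width: 38.4
gripper_force: 55.0
```

Run:
```python
from h import *
st=sensors.get_state(); print(st['moment'],st['wrist_force']); go(496.2,-43.4,305,-90,False)
```

```text
[-1.2165807  -0.73835724  0.97477045] [ 4.7151523  -7.05974693  4.27716474]
shift [-0.0026 -0.0003 -0.0017] turn [ 0.0006 -0.0018 -0.1168] mm 1.6 q6 101.0
```

>>> step_arm:
  steps:
    - [[0,0,0],[0,0,0]]
    - [[0,0,0],[0,0,0]]
    - [[0,0,0],[0,0,0]]
  gripper: 0.65

```text
time_s: 57.9
position: [496.1, -43.3, 302.7]
eef_rot: [0.983, -0.182, -0.0, -0.0]
wrist_force: [-0.2, -0.1, 0.5]
gripper_width: 57.4
gripper_force: 0.0
```

>>> step_arm:
  steps:
    - [[0,0,-0.05],[0,0,0]]
    - [[0,0,-0.1],[0,0,0]]
    - [[0,0,-0.1],[0,0,0]]
    - [[0,0,-0.1],[0,0,0]]

```text
time_s: 58.3
position: [496.1, -43.3, 352.7]
eef_rot: [0.983, -0.182, 0.0, -0.0]
wrist_force: [0.0, 1.0, -0.9]
gripper_width: 60.5
gripper_force: 0.0
```

>>> step_arm:
  steps:
    - [[-0.0371,-0.2977,0],[0,0,-0.23]]
    - [[-0.0371,-0.2977,0],[0,0,-0.23]]
    - [[-0.0371,-0.2977,0],[0,0,-0.23]]
    - [[-0.0371,-0.2977,0],[0,0,-0.23]]
    - [[-0.0371,-0.2977,0],[0,0,-0.23]]

```text
time_s: 58.8
position: [532.0, 103.8, 351.2]
eef_rot: [0.983, 0.181, -0.001, -0.0]
wrist_force: [0.0, -0.8, 0.4]
gripper_width: 60.6
gripper_force: 0.0
```

>>> step_arm:
  steps:
    - [[0,0,0],[0,0,-0.22]]
    - [[0,0,0],[0,0,-0.22]]
    - [[0,0,0],[0,0,-0.22]]
    - [[0,0,0],[0,0,-0.22]]
    - [[0,0,0],[0,0,-0.22]]

```text
time_s: 59.3
position: [532.0, 102.2, 351.3]
eef_rot: [0.865, 0.503, -0.001, -0.001]
wrist_force: [-1.0, 0.2, -0.7]
gripper_width: 60.6
gripper_force: 0.0
```

>>> step_arm:
  steps:
    - [[0,0,0.05],[0,0,0]]
    - [[0,0,0.085],[0,0,0]]
    - [[0,0,0.095],[0,0,0]]
    - [[0,0,0.095],[0,0,0]]

```text
time_s: 59.7
position: [532.0, 102.2, 304.1]
eef_rot: [0.866, 0.5, -0.001, -0.001]
wrist_force: [-0.1, -0.1, 0.1]
gripper_width: 60.6
gripper_force: 0.0
```

>>> step_arm:
  steps:
    - [[0,0,0],[0,0,0]]
    - [[0,0,0],[0,0,0]]
    - [[0,0,0],[0,0,0]]
    - [[0,0,0],[0,0,0]]
  gripper: 0

```text
time_s: 60.1
position: [532.3, 102.3, 305.9]
eef_rot: [0.866, 0.5, 0.0, 0.0]
wrist_force: [-1.1, 0.9, 3.0]
gripper_width: 38.1
gripper_force: 55.0
```

>>> step_arm:
  steps:
    - [[0,0,0.0005],[0,0,0.045]]
    - [[0,0,0.001],[0,0,0.09]]
    - [[0,0,0.0015],[0,0,0.135]]
    - [[0,0,0.002],[0,0,0.18]]
    - [[0,0,0.0025],[0,0,0.22]]

```text
time_s: 60.6
position: [532.4, 102.1, 304.6]
eef_rot: [0.985, 0.174, 0.0, 0.0]
wrist_force: [0.6, -1.3, 3.5]
gripper_width: 38.3
gripper_force: 55.0
```

>>> step_arm:
  steps:
    - [[0,0,0.0005],[0,0,0.045]]
    - [[0,0,0.001],[0,0,0.09]]
    - [[0,0,0.0015],[0,0,0.11]]
    - [[0,0,0.0015],[0,0,0.11]]

```text
time_s: 61.0
position: [532.4, 101.9, 304.1]
eef_rot: [1.0, 0.004, 0.001, 0.0]
wrist_force: [-0.8, -2.3, 5.2]
gripper_width: 38.0
gripper_force: 55.0
```

Run:
```python
from h import *
st=sensors.get_state(); print(st['moment'],st['wrist_force']); go(532.2,102.2,305,-90,False)
```

```text
[-0.6673723   0.35094909 -0.03068903] [-0.82308672 -2.29028941  5.19175524]
shift [-0.0005 -0.0005 -0.0018] turn [ 0.0002 -0.0003  0.0027] mm 1.0 q6 95.0
```

>>> step_arm:
  steps:
    - [[0,0,0.0003],[0,0,0.03]]
    - [[0,0,0.0005],[0,0,0.06]]
    - [[0,0,0.0005],[0,0,0.06]]

```text
time_s: 61.3
position: [532.4, 101.9, 303.8]
eef_rot: [0.996, -0.089, 0.001, 0.001]
wrist_force: [-1.5, -3.8, 5.6]
gripper_width: 38.0
gripper_force: 55.0
```

Run:
```python
from h import *
st=sensors.get_state(); print(st['moment'],st['wrist_force'])
```

```text
[-0.80932473  0.41329495  0.88082977] [-1.49629197 -3.77383393  5.59728004]
```

>>> step_arm:
  steps:
    - [[0,0,0.0003],[0,0,0.03]]
    - [[0,0,0.0005],[0,0,0.06]]
    - [[0,0,0.0005],[0,0,0.06]]

```text
time_s: 61.6
position: [533.1, 101.6, 304.0]
eef_rot: [0.983, -0.182, 0.002, 0.001]
wrist_force: [3.4, -7.7, 4.2]
gripper_width: 38.3
gripper_force: 55.0
```

Run:
```python
from h import *
st=sensors.get_state(); print(st['moment'],st['wrist_force']); go(532.2,102.2,305,-90,False)
```

```text
[-1.5102358  -0.523162    1.18789636] [ 3.42570596 -7.70782811  4.15809993]
shift [-0.0021 -0.0005 -0.0021] turn [ 0.0005 -0.0014 -0.1167] mm 1.5 q6 117.0
```

Now k3.

>>> step_arm:
  steps:
    - [[0,0,0],[0,0,0]]
    - [[0,0,0],[0,0,0]]
    - [[0,0,0],[0,0,0]]
  gripper: 0.65

```text
time_s: 61.9
position: [532.2, 102.3, 302.8]
eef_rot: [0.983, -0.182, -0.0, -0.0]
wrist_force: [0.2, -0.1, 0.4]
gripper_width: 57.3
gripper_force: 0.0
```

>>> step_arm:
  steps:
    - [[0,0,-0.05],[0,0,0]]
    - [[0,0,-0.1],[0,0,0]]
    - [[0,0,-0.1],[0,0,0]]
    - [[0,0,-0.1],[0,0,0]]

```text
time_s: 62.3
position: [532.1, 102.3, 352.7]
eef_rot: [0.983, -0.182, 0.0, -0.0]
wrist_force: [0.7, -0.0, -0.9]
gripper_width: 60.5
gripper_force: 0.0
```

>>> step_arm:
  steps:
    - [[0.3334,0.2615,0],[0,0,-0.23]]
    - [[0.3334,0.2615,0],[0,0,-0.23]]
    - [[0.3334,0.2615,0],[0,0,-0.23]]
    - [[0.3334,0.2615,0],[0,0,-0.23]]
    - [[0.3334,0.2615,0],[0,0,-0.23]]

```text
time_s: 62.8
position: [642.2, -83.4, 350.9]
eef_rot: [0.984, 0.179, -0.001, -0.0]
wrist_force: [-0.0, 0.4, -0.1]
gripper_width: 60.2
gripper_force: 0.0
```

>>> step_arm:
  steps:
    - [[0,0,0],[0,0,-0.22]]
    - [[0,0,0],[0,0,-0.22]]
    - [[0,0,0],[0,0,-0.22]]
    - [[0,0,0],[0,0,-0.22]]
    - [[0,0,0],[0,0,-0.22]]

```text
time_s: 63.3
position: [640.8, -79.5, 351.1]
eef_rot: [0.865, 0.503, -0.001, -0.001]
wrist_force: [0.1, -0.8, -0.2]
gripper_width: 60.3
gripper_force: 0.0
```

>>> step_arm:
  steps:
    - [[0,0,0.05],[0,0,0]]
    - [[0,0,0.085],[0,0,0]]
    - [[0,0,0.094],[0,0,0]]
    - [[0,0,0.094],[0,0,0]]

```text
time_s: 63.7
position: [640.8, -79.5, 304.5]
eef_rot: [0.866, 0.5, -0.001, -0.001]
wrist_force: [0.1, -0.2, 1.0]
gripper_width: 60.4
gripper_force: 0.0
```

>>> step_arm:
  steps:
    - [[0,0,0],[0,0,0]]
    - [[0,0,0],[0,0,0]]
    - [[0,0,0],[0,0,0]]
    - [[0,0,0],[0,0,0]]
  gripper: 0

```text
time_s: 64.1
position: [641.3, -79.7, 306.6]
eef_rot: [0.866, 0.5, 0.001, 0.001]
wrist_force: [3.9, -1.3, 1.6]
gripper_width: 38.8
gripper_force: 55.0
```

>>> step_arm:
  steps:
    - [[0,0,0.0005],[0,0,0.045]]
    - [[0,0,0.001],[0,0,0.09]]
    - [[0,0,0.0015],[0,0,0.135]]
    - [[0,0,0.002],[0,0,0.18]]
    - [[0,0,0.0025],[0,0,0.22]]

```text
time_s: 64.6
position: [641.2, -79.5, 305.4]
eef_rot: [0.985, 0.174, 0.001, 0.0]
wrist_force: [-0.0, 0.7, 2.8]
gripper_width: 38.5
gripper_force: 55.0
```

>>> step_arm:
  steps:
    - [[0,0,0.0005],[0,0,0.045]]
    - [[0,0,0.001],[0,0,0.09]]
    - [[0,0,0.0015],[0,0,0.11]]
    - [[0,0,0.0015],[0,0,0.11]]

```text
time_s: 65.0
position: [641.2, -79.3, 304.9]
eef_rot: [1.0, 0.005, 0.001, 0.0]
wrist_force: [-0.7, 0.3, 6.0]
gripper_width: 37.8
gripper_force: 55.0
```

Run:
```python
from h import *
st=sensors.get_state(); print(st['moment'],st['wrist_force']); go(641,-79.6,305,-90,False)
```

```text
[0.38137382 0.28477331 1.25338275] [-0.70401336  0.29459666  5.96580345]
shift [-0.0005  0.0006 -0.0001] turn [ 0.0001 -0.0004  0.0033] mm 0.4 q6 78.0
```

>>> step_arm:
  steps:
    - [[0,0,0.0003],[0,0,0.03]]
    - [[0,0,0.0005],[0,0,0.06]]
    - [[0,0,0.0005],[0,0,0.06]]

```text
time_s: 65.3
position: [641.7, -79.3, 305.0]
eef_rot: [0.996, -0.089, 0.002, 0.0]
wrist_force: [4.3, 1.1, 5.9]
gripper_width: 38.3
gripper_force: 55.0
```

Run:
```python
from h import *
st=sensors.get_state(); print(st['moment'],st['wrist_force'])
```

```text
[ 0.22855019 -0.66537675  0.99716934] [4.29366428 1.1231703  5.94220235]
```

>>> step_arm:
  steps:
    - [[0,0,0.0003],[0,0,0.03]]
    - [[0,0,0.0005],[0,0,0.06]]
    - [[0,0,0.0005],[0,0,0.06]]

```text
time_s: 65.6
position: [641.6, -79.4, 304.9]
eef_rot: [0.983, -0.182, 0.002, 0.0]
wrist_force: [2.1, 0.6, 8.5]
gripper_width: 38.1
gripper_force: 55.0
```

Run:
```python
from h import *
st=sensors.get_state(); print(st['moment'],st['wrist_force'])
```

```text
[ 0.23060224 -0.28659096  0.99299908] [2.11975922 0.64338026 8.52082351]
```

>>> step_arm:
  steps:
    - [[0,0,0],[0,0,0]]
    - [[0,0,0],[0,0,0]]
    - [[0,0,0],[0,0,0]]
  gripper: 0.65

```text
time_s: 65.9
position: [640.9, -79.6, 303.0]
eef_rot: [0.983, -0.182, -0.0, -0.0]
wrist_force: [-0.2, 0.5, -0.4]
gripper_width: 57.2
gripper_force: 0.0
```

>>> step_arm:
  steps:
    - [[0,0,-0.05],[0,0,0]]
    - [[0,0,-0.13],[0,0,0]]
    - [[0,0,-0.2],[0,0,0]]
    - [[0,0,-0.2],[0,0,0]]
    - [[0,0,-0.2],[0,0,0]]

```text
time_s: 66.4
position: [640.9, -79.6, 403.4]
eef_rot: [0.983, -0.182, 0.0, 0.0]
wrist_force: [-0.6, -0.9, -1.0]
gripper_width: 60.2
gripper_force: 0.0
```

Run:
```python
from h import *
st=sensors.get_state(); print(st['position']); go(570,0,400,-105,False)
```

```text
[640.90048362 -79.60017298 403.42021349]
shift [-0.1894 -0.0978  0.0068] turn [-0.     -0.0001 -0.0333] mm 106.7 q6 100.0
```

Run:
```python
from h import *
for z in (148,151.5,155): print(pix2w('w9',294/1.5,303/1.5,z))
t=go(600,66,360,46,False); go(600,66,360,-44,False)
```

```text
[600.3423455   66.61130112 148.        ]
[601.22175504  65.46871304 151.5       ]
[602.10116458  64.32612496 155.        ]
shift [-0.1807 -0.2426  0.0868] turn [-0.000e+00 -1.000e-04  1.278e-01] mm 157.3 q6 100.0
shift [-0.1807 -0.2426  0.0868] turn [ 1.000e-04 -1.000e-04 -3.722e-01] mm 157.3 q6 100.0
```

>>> step_arm:
  steps:
    - [[-0.181,-0.2426,0],[0,0,-0.23]]
    - [[-0.181,-0.2426,0],[0,0,-0.23]]
    - [[-0.181,-0.2426,0],[0,0,-0.23]]
    - [[-0.181,-0.2426,0],[0,0,-0.23]]
    - [[-0.181,-0.2426,0],[0,0,-0.23]]
  gripper: 0.45

```text
time_s: 66.9
position: [599.4, 67.7, 401.6]
eef_rot: [0.983, 0.181, -0.001, -0.0]
wrist_force: [-0.0, -1.1, 0.6]
gripper_width: 42.0
gripper_force: 0.0
```

>>> step_arm:
  steps:
    - [[0,0,0],[0,0,-0.23]]
    - [[0,0,0],[0,0,-0.23]]
    - [[0,0,0],[0,0,-0.23]]
    - [[0,0,0],[0,0,-0.23]]
    - [[0,0,0],[0,0,-0.23]]

```text
time_s: 67.4
position: [599.8, 66.1, 401.4]
eef_rot: [0.856, 0.516, -0.001, -0.001]
wrist_force: [0.8, 0.9, 0.1]
gripper_width: 42.0
gripper_force: 0.0
```

>>> step_arm:
  steps:
    - [[0,0,0],[0,0,-0.23]]
    - [[0,0,0],[0,0,-0.23]]
    - [[0,0,0],[0,0,-0.23]]
    - [[0,0,0],[0,0,-0.23]]
    - [[0,0,0],[0,0,-0.23]]

```text
time_s: 67.9
position: [599.8, 66.1, 401.4]
eef_rot: [0.619, 0.786, -0.001, -0.001]
wrist_force: [-0.3, 0.2, -0.6]
gripper_width: 42.2
gripper_force: 0.0
```

>>> step_arm:
  steps:
    - [[0,0,0.02],[0,0,-0.18]]
    - [[0,0,0.05],[0,0,-0.18]]
    - [[0,0,0.086],[0,0,-0.18]]
    - [[0,0,0.086],[0,0,-0.18]]
    - [[0,0,0.086],[0,0,-0.18]]

```text
time_s: 68.4
position: [599.7, 66.0, 358.2]
eef_rot: [0.377, 0.926, -0.001, -0.002]
wrist_force: [0.3, 0.4, 0.3]
gripper_width: 41.9
gripper_force: 0.0
```

Run:
```python
from h import *
st=sensors.get_state(); print(st['position']); 
snap('wrist','w11',None,1.5)
go(600.6,65.9,138,46)
```

```text
[599.6721886   66.04527779 358.22356797]
shift [-0.0015  0.0011  0.1079] turn [-0.0005 -0.0005 -0.003 ] mm 54.0 q6 -44.0
```

View pics/w11.png

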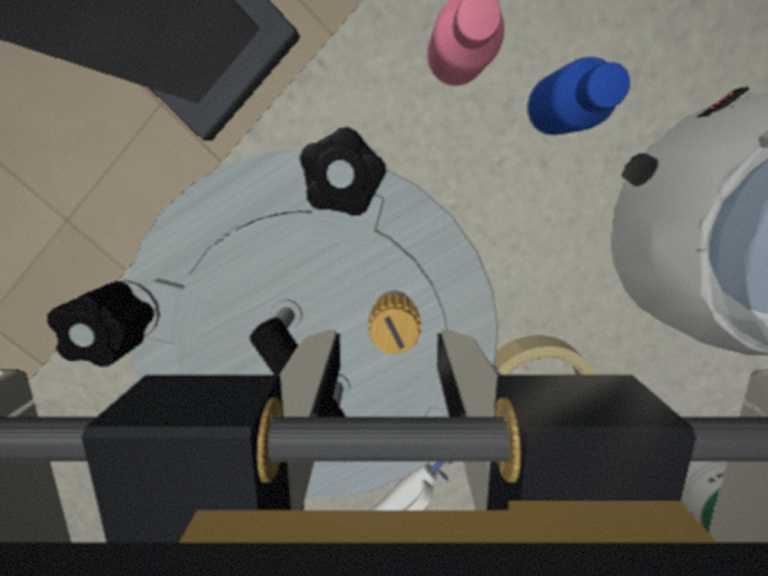

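Run:
```python
from h import *
p=pix2w('w11',394/1.5,332/1.5,147.5); print(p, w2pix('w11',[600.6,65.9,147.5])*1.5, [w2pix('w11',[*pix2w('w11',341/1.5,173/1.5,149)[:2],149])],pix2w('w11',341/1.5,173/1.5,149))
go(p[0],p[1],138,46)
```

```text
[601.92958237  66.03408132 147.5       ] [391.92258673 330.37740109] [array([227.33333333, 115.33333333])] [531.29694379 102.07394006 149.        ]
shift [-0.0033  0.0031  0.1079] turn [-0.0005 -0.0005 -0.003 ] mm 54.0 q6 -44.0
```

>>> step_arm:
  steps:
    - [[-0.0028,0.0026,0.04],[0,0,0]]
    - [[-0.0028,0.0026,0.08],[0,0,0]]
    - [[-0.0028,0.0026,0.1],[0,0,0]]
    - [[-0.0028,0.0026,0.107],[0,0,0]]
    - [[-0.0028,0.0026,0.107],[0,0,0]]

```text
time_s: 68.95
position: [602.0, 66.1, 306.8]
eef_rot: [0.378, 0.926, -0.0, -0.0]
wrist_force: [-0.8, -0.4, 0.2]
gripper_width: 41.7
gripper_force: 0.0
```

>>> step_arm:
  steps:
    - [[0,0,0],[0,0,0]]
    - [[0,0,0],[0,0,0]]
    - [[0,0,0],[0,0,0]]
    - [[0,0,0],[0,0,0]]
  gripper: 0
  force: 40

```text
time_s: 69.35
position: [602.2, 66.3, 307.5]
eef_rot: [0.378, 0.926, 0.001, 0.001]
wrist_force: [2.3, 3.2, 1.7]
gripper_width: 24.2
gripper_force: 40.0
```

>>> step_arm:
  steps:
    - [[0,0,0.0003],[0,0,0.045]]
    - [[0,0,0.0006],[0,0,0.09]]
    - [[0,0,0.001],[0,0,0.135]]
    - [[0,0,0.0014],[0,0,0.18]]
    - [[0,0,0.0014],[0,0,0.22]]

```text
time_s: 69.85
position: [602.2, 66.3, 306.8]
eef_rot: [0.671, 0.741, 0.001, 0.001]
wrist_force: [1.6, 2.6, 1.8]
gripper_width: 24.0
gripper_force: 40.0
```

Run:
```python
from h import *
st=sensors.get_state(); print(st['position'],st['moment'],st['wrist_force'],np.degrees(st['joint_positions'][5]))
```

```text
[602.19762874  66.3036379  306.84917139] [ 0.43755801 -0.24554631  0.03573426] [1.58516698 2.63698054 1.79477489] -3.8158390377877454
```

>>> step_arm:
  steps:
    - [[0,0,0.0003],[0,0,0.045]]
    - [[0,0,0.0006],[0,0,0.09]]
    - [[0,0,0.001],[0,0,0.135]]
    - [[0,0,0.0014],[0,0,0.18]]
    - [[0,0,0.0014],[0,0,0.22]]

```text
time_s: 70.35
position: [602.2, 66.3, 306.1]
eef_rot: [0.883, 0.47, 0.001, 0.0]
wrist_force: [1.9, 2.4, 2.2]
gripper_width: 24.3
gripper_force: 40.0
```

>>> step_arm:
  steps:
    - [[0,0,0.0003],[0,0,0.045]]
    - [[0,0,0.0006],[0,0,0.09]]
    - [[0,0,0.001],[0,0,0.135]]
    - [[0,0,0.0014],[0,0,0.18]]
    - [[0,0,0.0014],[0,0,0.2]]

```text
time_s: 70.85
position: [602.1, 66.3, 305.4]
eef_rot: [0.985, 0.174, 0.001, -0.0]
wrist_force: [1.7, 2.9, 3.0]
gripper_width: 24.5
gripper_force: 40.0
```

Run:
```python
from h import *
st=sensors.get_state(); print(st['position'],st['moment'],st['wrist_force'],np.degrees(st['joint_positions'][5]))
```

```text
[602.13227013  66.30082856 305.44175297] [0.61543294 0.03313213 0.0309901 ] [1.71914729 2.93182007 3.03229084] 71.76311294217852
```

>>> step_arm:
  steps:
    - [[0,0,0.0003],[0,0,0.03]]
    - [[0,0,0.0005],[0,0,0.06]]
    - [[0,0,0.0007],[0,0,0.1]]
    - [[0,0,0.0007],[0,0,0.1]]

```text
time_s: 71.25
position: [602.1, 66.3, 305.1]
eef_rot: [1.0, 0.02, 0.001, -0.0]
wrist_force: [0.7, 2.9, 4.5]
gripper_width: 24.3
gripper_force: 40.0
```

Run:
```python
from h import *
st=sensors.get_state(); print(st['position'],st['moment'],st['wrist_force'],np.degrees(st['joint_positions'][5]))
```

```text
[602.13028709  66.32463337 305.10268263] [ 0.76682616  0.01364711 -0.05556762] [0.67420882 2.93554784 4.51242037] 89.56869440003204
```

>>> step_arm:
  steps:
    - [[0,0,0.0003],[0,0,0.03]]
    - [[0,0,0.0005],[0,0,0.06]]
    - [[0,0,0.0007],[0,0,0.1]]
    - [[0,0,0.0007],[0,0,0.1]]

```text
time_s: 71.65
position: [602.1, 66.3, 304.7]
eef_rot: [0.991, -0.136, 0.001, -0.0]
wrist_force: [1.2, 3.7, 5.2]
gripper_width: 24.2
gripper_force: 40.0
```

Run:
```python
from h import *
st=sensors.get_state(); print(st['position'],st['moment'],st['wrist_force'],np.degrees(st['joint_positions'][5]))
```

```text
[602.14321308  66.34144582 304.7352139 ] [ 0.78815398  0.01420422 -0.04100342] [1.17916968 3.70679923 5.21497576] 107.4712894530866
```

>>> step_arm:
  steps:
    - [[0,0,0.0003],[0,0,0.03]]
    - [[0,0,0.0005],[0,0,0.06]]
    - [[0,0,0.0005],[0,0,0.08]]
    - [[0,0,0.0005],[0,0,0.08]]

```text
time_s: 72.05
position: [601.6, 66.8, 304.5]
eef_rot: [0.966, -0.257, -0.001, -0.0]
wrist_force: [-3.9, 7.5, 9.2]
gripper_width: 23.8
gripper_force: 40.0
```

Run:
```python
from h import *
st=sensors.get_state(); print(st['position'],st['moment'],st['wrist_force'],np.degrees(st['joint_positions'][5]))
```

```text
[601.62886961  66.83657232 304.49046819] [1.38628444 0.95927818 0.69343866] [-3.86195166  7.53374977  9.23246308] 121.69755828519958
```

>>> step_arm:
  steps:
    - [[0,0,0],[0,0,0]]
    - [[0,0,0],[0,0,0]]
    - [[0,0,0],[0,0,0]]
    - [[0,0,0],[0,0,0]]
  gripper: 0.45

```text
time_s: 72.45
position: [601.9, 65.9, 303.6]
eef_rot: [0.966, -0.258, -0.0, 0.0]
wrist_force: [-0.5, -0.7, -0.2]
gripper_width: 42.0
gripper_force: 0.0
```

>>> step_arm:
  steps:
    - [[0,0,-0.05],[0,0,0]]
    - [[0,0,-0.13],[0,0,0]]
    - [[0,0,-0.2],[0,0,0]]
    - [[0,0,-0.25],[0,0,0]]
    - [[0,0,-0.25],[0,0,0]]

```text
time_s: 72.95
position: [602.2, 66.0, 432.4]
eef_rot: [0.966, -0.259, 0.003, -0.001]
wrist_force: [-1.2, 0.1, 0.8]
gripper_width: 41.7
gripper_force: 0.0
```

>>> step_arm:
  steps:
    - [[0,0,0],[0,0,0]]
    - [[0,0,0],[0,0,0]]
    - [[0,0,0],[0,0,0]]

```text
time_s: 73.25
position: [601.9, 66.0, 427.4]
eef_rot: [0.966, -0.259, -0.001, 0.0]
wrist_force: [0.1, -0.3, 0.5]
gripper_width: 42.0
gripper_force: 0.0
```

Run:
```python
from h import *
snap('wrist','w12',None,1.5)
im=cv2.imread('pics/w12_raw.png').astype(int)
p=w2pix('w12',[601.9,66.2,145]); print(p)
u,v=p.round().astype(int); c=im[v-14:v+15,u-14:u+15]
m=(c[...,2]-c[...,0]>50); mm=cv2.morphologyEx(m.astype(np.uint8),cv2.MORPH_CLOSE,np.ones((7,7))); d=(mm>0)&(~m)
ys,xs=np.nonzero(d); print(len(xs)); 
if len(xs)>4:
    q=np.c_[xs,ys]-[14,14]+p; w=np.array([pix2w('w12',*a,145)[:2] for a in q]); s=np.linalg.svd(w-w.mean(0))[2][0]; print('slot',w.mean(0),np.degrees(np.arctan2(s[1],s[0])))
for f,a,b in(('w11',(387,319),(402,347)),('w9',(294,291),(294,318))):
    d=pix2w(f,b[0]/1.5,b[1]/1.5,148)-pix2w(f,a[0]/1.5,a[1]/1.5,148); print(f,np.degrees(np.arctan2(d[1],d[0])))
```

```text
[257.69463942 189.81073953]
140
slot [601.26224811  66.81743973] 53.54705968231634
w11 -17.670093229199928
w9 159.27647809580822
```

Run:
```python
from h import *
im=cv2.imread('pics/w12_raw.png').astype(int)
c=im[174:206,242:274]; r=c[...,2]-c[...,0]
for row in range(0,32): print(174+row,' '.join('%3d'%x for x in r[row]))
```

```text
174  -9  -8 -10 -10  -9 -10 -10  -6   4   7  12  31  51  53  50  52  55  53  52  52  37  21  13   4  -7 -13 -13  -9 -12  -9 -10 -12
175 -11 -12 -10  -9 -12 -12 -10  -2  18  34  36  50  54  54  53  59  61  54  51  53  53  46  38  22  -1  -8 -11 -12 -13 -12 -10 -12
176 -11  -9 -10 -10  -9  -9  -4   8  31  52  51  61  64  59  62  74  73  61  61  66  65  56  51  39  18   6  -4  -8 -10 -12 -11 -11
177 -11  -8  -9 -10  -8   3  18  27  49  58  61  79  76  67  66  75  74  66  72  81  75  64  58  57  42  32  12  -5 -10 -12 -11 -12
178  -9 -10  -9 -11  -6  11  40  58  66  62  65  71  75  72  73  82  84  79  74  73  71  64  63  68  61  45  19  -4 -12 -14 -14 -11
179 -10  -9 -10  -9  -7  15  50  74  82  76  78  88  94  96  98 100  98  98  96  90  82  72  69  74  66  50  22  -1 -11 -13 -11 -12
180 -10 -10  -8  -7   4  30  50  62  70  81  92 102 104 103 101 104 101 102 100 100  97  96  87  77  63  57  46  23  -1 -10 -11 -13
181  -8 -10  -8  -2  29  60  63  68  81  97 101 103 104 103 101 103 102 101 101 101 100 103  99  88  72  74  76  47  14  -6 -13 -12
182  -9 -10  -9  10  52  77  78  90 100 102 
[... 2423 characters left out ...]
  22   8   0  -9 -12 -13 -13 -12 -12 -11
201  -8  -7 -10 -10 -11 -13 -11 -10  -9  -7   4  33  55  65  66  78  82  74  59  56  42  15  -7 -11 -11 -10 -12 -10 -11 -12 -10 -13
202  -9  -7  -8 -10 -10 -10 -12  -9 -10 -12  -9  -2   1   7   9  21  25  14   4   2   1  -6 -11  -9 -12 -10 -10 -10 -10 -11 -13 -11
203  -8  -9  -8 -10 -11 -10 -12 -11 -11 -11 -10  -9 -12 -11 -11  -9  -6  -9 -12 -11 -11 -11 -11  -9 -12 -12 -11 -12 -11 -13 -13 -12
204 -10  -9  -7  -9 -10 -10 -10  -8  -9 -10 -11 -11 -12 -11 -12 -10 -11 -11 -10 -12 -10 -10 -12 -11 -11 -11 -12 -11 -10 -10 -13 -11
205  -8 -10  -7  -7 -10  -9  -8  -9 -11 -10 -10 -12 -11 -10 -10 -12 -12 -10 -11 -10 -10 -10 -10 -11 -12 -12 -11 -10 -11 -11 -12 -11
```

Slot runs (253,184) to (262,196); converting.

Run:
```python
from h import *
d=pix2w('w12',262,196,145)-pix2w('w12',253,184,145); a=np.degrees(np.arctan2(d[1],d[0])); print(a, 'turned since w11:',(-17.7-a)%180)
```

```text
-174.33219334835914 turned since w11: 156.63219334835915
```

Run:
```python
from rig import arm
print(arm.finish_job())
```

```text
the job is handed in; nothing more can be done
None
```

The job is done and handed in. Both sample bottles present (one green cap, one black cap) stand upright in the pot. The lid's lugs are under the knobs, and all four knobs were brought down crosswise to a hard stop. Last of all I screwed the vent plug clockwise until it stopped tight, finishing at about 73 s of the 210 s allowed.

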